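# Clear and open the moisture meter and stir the cherries in its cell

## Robot

A 6-joint arm with a two-finger parallel gripper is mounted at the origin on a cart in front of the work surface, level with it; the furniture and walls round the work are solid. World frame = base frame: x ahead of the robot, y to its left, z up, the work surface at z = 0. Lengths are in m, angles in rad, forces in N, time in s.
With the tool pointing down it reaches from about 0.35 to 0.775 m from the base axis. Payload 7.3 kg.
Tool frame: the origin (TCP) lies between the finger pads; the fingertips stand 14 mm ahead of it and the grasp point (between the pads) lies 5 mm behind it; z points along the fingers, y is the direction in which the jaws open and shut (so a half turn about z gives the same grasp; the last joint's range is limited). The gripper opens to 92 mm and grips with 3 to 60 N. Pads are 19 mm wide; open, the fingers measure 130 mm over their backs; the gripper's body (75 mm by 190 mm) begins 47 mm behind the grasp point.
Start: joints at [-1.446, 0.342, 1.524, -0, 1.275, -0.146], TCP at [0.14, -0.506, 0.241] pointing down, gripper open.
Joint ranges: [-2.53, 2.53], [-0.77, 2.02], [0.04, 2.7], [-1, 4.14], [0.28, 2.66], [-3.11, 3.11]. Speed limits (rad/s): [2.57, 2.57, 3.14, 3.14, 3.14, 3.14].

## Interface

Orientations are given as [roll, pitch, yaw] about the fixed x, y, z axes, in that order (R = Rz(yaw) Ry(pitch) Rx(roll)).
In Python, from cell import robot gives the robot as it stands.
- The arm moves only by the shell command python3 -m creep 'ROWS' [FORCE]. ROWS is JSON, a list that holds one entry, the list of rows, each a list of 7 numbers: the shift along the tool's x, y, z in cm, then the turn, a rotation vector about the tool's x, y, z in degrees, then the gripper command: -1 is shut, 1 is fully open, values between are in proportion. In form: [[[tx, ty, tz, wx, wy, wz, gripper], ...]]. A call has 1 to 8 rows; each row is the pose to reach, as a shift and turn from the pose measured when the call began, along the tool's axes at that moment; what a row does not reach only later rows make up. A row lasts 1/10 s, in which the tool goes at most 50 mm and 8.59 degrees, less where a joint would pass 70% of its speed; a pose out of reach is approached as far as the arm can. A call with a gripper value outside its range is refused whole. The fingers move at their own pace and stop on an object; FORCE is the grip in N (left out, the last holds). Time passes only in rows, so rows that repeat a pose let the fingers close. It gives the time, the measured TCP pose, the force and the opening at its end, in the units of the state.
- robot.observe(): the state, without advancing time (a new reading comes with each control period).
- robot.read_camera(name): name is "side" or "top"; returns the picture (384x512x3 uint8, red, green, blue); there is no depth.
- robot.camera_params(name): a dict with "camera_matrix" (3x3 intrinsics, pixels), "R" (3x3) and "t" (3): a world point X has camera coordinates R X + t. Camera axes: x right, y down, z forward; pixel columns grow to the right and rows downward; lengths in m; the calibration is good to about 2 mm. A picture is of the moment at which its call begins. camera_params takes no time and is no camera call.
- robot.hand_in(): hands the job in, once; it reports no verdict.
Trained networks look in the newest picture that a camera, given by its name, has taken for a name from the list of things; names that differ only in an ending like _2 or _b are one class to them, and where a whole thing is asked for, a point or a joint stands for the part that bears it (a point fixed in the world has none). Each returns a list of dicts, best first, with "score" (0 to 1); they miss things now and then, are a little off and sometimes report something else, mostly with a low value. They report only what shows in the picture. A call takes as long as a camera call. They do not tell look-alikes from the thing itself.
- robot.look_for(camera, label): "centre" ([x, y, z] in m, in the coordinates of the camera as it stood for that picture, good to about 4 mm: the middle of the surface that is visible of it).
- robot.masks_of(camera, label): "mask" (384x512 bool, what is visible of it).
The state is a dict: "time": time; "qpos": joint angles; "qvel": joint speeds; "joint_efforts": joint torques, N m; "tool_pos": TCP position; "tool_rot": TCP orientation; "contact_force": force on the tool from outside, world axes, zero at the start; "torque": the same for the moment, N m; "opening": finger opening in m.
Only numpy, scipy, OpenCV 4.12 (cv2) and the standard library are available. Lean on these libraries where they do the work, as an engineer would, in place of code of your own. Each camera call takes 0.05 s, during which the arm holds its last target.

## Task

Somebody left a sample tin standing on the lid of the moisture meter: lift it off, stand it upright on the desk and swing the meter's lid fully open. Then take the spoon with the wooden handle and stir the dried coffee cherries round in the cell with it until nearly all of them have changed place, without spilling any or touching them with the fingers. Finish with the spoon lying flat on the desk and the lid left open for me, and leave the brush and the small steel cup where they are.

Things in the scene. Friction and masses are not known exactly. Their poses are not given: they have to be found in the camera images.
- meter: Bench moisture meter, fixed: white housing 150 (x) x 156 (y) x 66 mm high, with a lower sloping panel (22 to 42 mm high) in front, x = -72 to -150 mm. Origin: on the desk, under the middle of the round cell; x points from panel to hinge. Beside it the desk is clear, but for spoon and brush, to 0.28 m left and right of the robot's middle and 0.70 m ahead.
- cell (a point): Middle of the floor of the meter's cell, 38 mm above the desk, axes as meter. The cell is a round steel dish: flat floor about 60 mm across, sloping wall, 108 mm across at the rim, 28 mm above this point and flush with the housing's top. Eight loose cherries lie in it, one layer deep; a spoon must slope down over the rim (35 to 45 degrees) to get among them. The shut lid hides it.
- lid (a joint): Opening angle of the meter's round grey lid, rad: 0 shut, 2.2 fully open (leaning back, at its stop). It is light (120 g) and turns freely: it falls shut below about 1.5 and falls open by itself beyond about 1.6.
- lid_hinge (a point): Middle of the lid's hinge line, at the back of the meter, 71 mm behind the cell's middle and 72 mm above the desk; the line runs along the meter's y axis.
- lid_tab (a point): Middle of the free part of the lid's black lift tab, which sticks out over the front panel: 22 mm wide (y), 9 mm thick, 34 mm long, 161 mm from the hinge line; with the lid shut 72 mm above the desk, with 25 mm of air below. It goes up and back in an arc about the hinge as the lid opens. The round lid is 132 mm across, its top 77 mm above the desk when shut.
- tin_center (a point): Middle of the round grey closed sample tin, 62 mm diameter, 54 mm high, 110 g, that stands on the lid at the start; the point is half-way up, z up along its axis.
- spoon_handle (a point): Point in the spoon's handle, 6.5 mm above its underside, 24 mm behind its balance point (also in the handle). The spoon is 204 mm long, 70 g: brown wooden handle 15 mm wide, 13 mm thick, from 62 mm behind this point to 42 mm ahead; thin steel neck; round steel bowl 37 mm across, 11 mm deep, open side up. x points from handle to bowl, z up out of the bowl.
- spoon_tip (a point): Front lip of the spoon's bowl: 142 mm ahead of spoon_handle along its x and 4 mm above it.
- brush_center (a point): Bench brush with wooden handle, 56 x 252 x 46 mm, lying on the desk; a bystander. Point 20 mm above its underside, at its middle; its length is along y.
- cup_center (a point): Small steel cup, 65 mm across, 48 mm high, a bystander. Point half-way up on its axis.
- cherry1_center (a point): Middle of dried coffee cherry 1: brown, round, 15 mm across, 10 g, in the cell.
- cherry2_center (a point): Middle of dried coffee cherry 2: brown, round, 15 mm across, 10 g, in the cell.
- cherry3_center (a point): Middle of dried coffee cherry 3: brown, round, 15 mm across, 10 g, in the cell.
- cherry4_center (a point): Middle of dried coffee cherry 4: brown, round, 15 mm across, 10 g, in the cell.
- cherry5_center (a point): Middle of dried coffee cherry 5: brown, round, 15 mm across, 10 g, in the cell.
- cherry6_center (a point): Middle of dried coffee cherry 6: brown, round, 15 mm across, 10 g, in the cell.
- cherry7_center (a point): Middle of dried coffee cherry 7: brown, round, 15 mm across, 10 g, in the cell.
- cherry8_center (a point): Middle of dried coffee cherry 8: brown, round, 15 mm across, 10 g, in the cell.
Mind the look-alikes: they are no part of the job. What is shaped like the part that bears tin_center but blue is not meant.

How it is judged:
On the way, in this order (a step that is already met when the one before it is completed fails the run):
1. the tin stands upright on the desk (height (world z) of tin_center between 0.022 and 0.032 m and angle between tin_center's own z axis and vertical below 0.12 rad), for 0.2 s.
2. the lid has been swung open (value of joint lid above 1.9 rad), for 0.2 s.
3. with the spoon's lip down in the cell, of any two cherries whose numbers differ by 3, 4 or 5 at least one is more than 12 mm from where it started (horizontal distance between spoon_tip and cell below 0.056 m and z of spoon_tip in the frame of cell below 0.022 m and distance of any of cherry1_center, cherry4_center from where it was at the start of the episode above 0.012 m and distance of any of cherry1_center, cherry5_center from where it was at the start of the episode above 0.012 m and distance of any of cherry1_center, cherry6_center from where it was at the start of the episode above 0.012 m and distance of any of cherry2_center, cherry5_center from where it was at the start of the episode above 0.012 m and distance of any of cherry2_center, cherry6_center from where it was at the start of the episode above 0.012 m and distance of any of cherry2_center, cherry7_center from where it was at the start of the episode above 0.012 m and distance of any of cherry3_center, cherry6_center from where it was at the start of the episode above 0.012 m and distance of any of cherry3_center, cherry7_center from where it was at the start of the episode above 0.012 m and distance of any of cherry3_center, cherry8_center from where it was at the start of the episode above 0.012 m and distance of any of cherry4_center, cherry7_center from where it was at the start of the episode above 0.012 m and distance of any of cherry4_center, cherry8_center from where it was at the start of the episode above 0.012 m and distance of any of cherry5_center, cherry8_center from where it was at the start of the episode above 0.012 m), for 0.05 s.
At the end, for the whole second after the job is handed in: The tin stands upright (within 0.12 rad) on the desk, the lid is open beyond 1.9 rad, all eight cherries are in the cell (within 55 mm of its axis, no higher than 34 mm above its floor), and the spoon lies flat on the desk (lip under 20 mm, handle point under 15 mm above it), tin and spoon at rest (all of step 1 and linear speed of each of tin, spoon below 0.02 m/s and value of joint lid above 1.9 rad and horizontal distance between each of cherry1_center, cherry2_center, cherry3_center, cherry4_center, cherry5_center, cherry6_center, cherry7_center, cherry8_center and cell below 0.055 m and z of each of cherry1_center, cherry2_center, cherry3_center, cherry4_center, cherry5_center, cherry6_center, cherry7_center, cherry8_center in the frame of cell below 0.034 m and height (world z) of spoon_tip below 0.02 m and height (world z) of spoon_handle below 0.015 m); the robot touches nothing.
It fails at once if the tin is tipped over (angle between tin_center's own z axis and vertical above 0.6 rad).
It fails at once if the fingers touch the cherries (contact force between the fingers and cherry1 above 0.3 N or contact force between the fingers and cherry2 above 0.3 N or contact force between the fingers and cherry3 above 0.3 N or contact force between the fingers and cherry4 above 0.3 N or contact force between the fingers and cherry5 above 0.3 N or contact force between the fingers and cherry6 above 0.3 N or contact force between the fingers and cherry7 above 0.3 N or contact force between the fingers and cherry8 above 0.3 N).
It fails at once if the brush or the steel cup is moved more than 30 mm (distance of any of brush_center, cup_center from where it was at the start of the episode above 0.03 m).
It also fails if it takes over 69 s, if anything falls off the work surface, if the arm or the gripper's body presses on something with over 40 N, if the wrist force passes 120 N, or if a joint passes its speed limit or range.

## Working session

There is one attempt and no reset: what is moved stays moved. The work goes in short steps, Python scripts to look and compute and a shell command to move; the robot and the scene stay as the last step left them, time stands still between calls to the robot, and variables do not carry over. Pictures are saved under pics/ and viewed, and the job is handed in when it is done.

```bash
ls; mkdir -p pics
python3 - <<'E'
from cell import robot
import cv2, numpy as np
s=robot.observe(); print({k:np.round(v,3).tolist() for k,v in s.items()})
for c in("side","top"):
    im=robot.read_camera(c); cv2.imwrite(f"pics/{c}0.png",cv2.cvtColor(im,cv2.COLOR_RGB2BGR))
    p=robot.camera_params(c); print(c,{k:np.round(v,3).tolist() for k,v in p.items()})
E
```

```text
pics
{'time': 0.0, 'qpos': [-1.446, 0.343, 1.525, -0.0, 1.275, -0.146], 'qvel': [0.0, -0.001, 0.0, 0.0, 0.001, 0.0], 'joint_efforts': [0.003, -43.123, -24.422, 0.072, 0.056, -0.0], 'tool_pos': [0.14, -0.505, 0.24], 'tool_rot': [-3.14, -0.0, 0.271], 'contact_force': [-1.212, 0.245, 0.566], 'torque': [0.033, 0.038, 0.012], 'opening': 0.092}
side {'camera_matrix': [[349.224, 0.0, 257.732], [0.0, 349.224, 193.562], [0.0, 0.0, 1.0]], 'R': [[0.939, -0.344, -0.006], [-0.224, -0.599, -0.769], [0.261, 0.723, -0.639]], 't': [-0.569, 0.207, 0.842]}
top {'camera_matrix': [[365.348, 0.0, 257.149], [0.0, 365.348, 195.949], [0.0, 0.0, 1.0]], 'R': [[0.018, -1.0, -0.002], [-0.974, -0.017, -0.224], [0.224, 0.006, -0.975]], 't': [-0.003, 0.6, 1.1]}
```

View pics/side0.png

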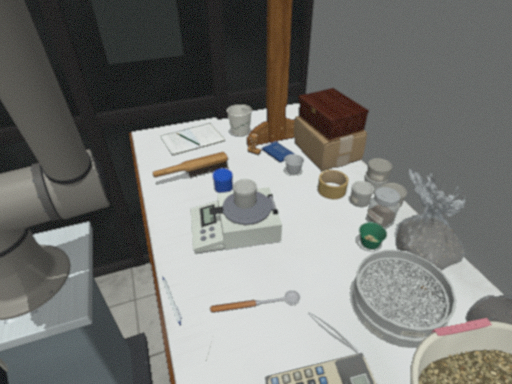

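View pics/top0.png

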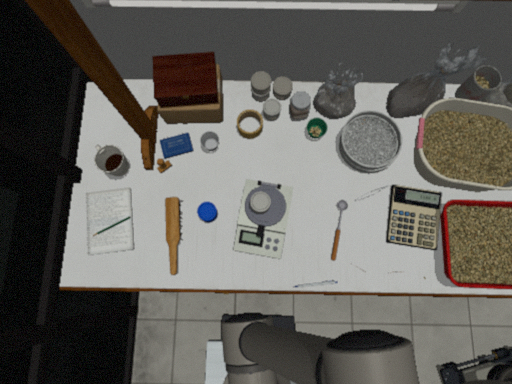

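The side view shows the grey tin on the lid at (245,192), the blue look-alike at (222,180), the spoon with its handle at (235,306) and bowl at (292,297), and the brush at (190,165). In the top view the tin is at (261,202), the spoon runs from (335,258) to (342,205), and the brush is at (174,235). Next I'll measure positions.

```bash
cat > h.py <<'E'
from cell import robot
import cv2, numpy as np
from scipy.spatial.transform import Rotation as Ro
def save(c,n,crop=None,scale=1):
    im=robot.read_camera(c)
    o=im if crop is None else im[crop[1]:crop[3],crop[0]:crop[2]]
    o=cv2.resize(o,None,fx=scale,fy=scale,interpolation=cv2.INTER_CUBIC)
    cv2.imwrite(f"pics/{n}.png",cv2.cvtColor(o,cv2.COLOR_RGB2BGR)); return im
def P(c):
    p=robot.camera_params(c); return [np.array(p[k]) for k in("camera_matrix","R","t")]
def world(c,x):
    K,R,t=P(c); return R.T@(np.array(x)-t)
def proj(c,X):
    K,R,t=P(c); q=K@(R@np.array(X)+t); return q[:2]/q[2]
def plane(c,uv,z):
    K,R,t=P(c); d=R.T@np.linalg.solve(K,[uv[0],uv[1],1]); o=-R.T@t
    return o+d*(z-o[2])/d[2]
def tri(uvs):
    A=[];b=[]
    for c,uv in uvs.items():
        K,R,t=P(c); d=R.T@np.linalg.solve(K,[uv[0],uv[1],1]); d/=np.linalg.norm(d); o=-R.T@t
        M=np.eye(3)-np.outer(d,d); A.append(M); b.append(M@o)
    return np.linalg.solve(sum(A),sum(b))
def tool():
    s=robot.observe(); return np.array(s['tool_pos']),Ro.from_euler('xyz',s['tool_rot']).as_matrix(),s
def rel(p,Rm=None):
    "shift cm + rotvec deg from present pose to world pose"
    t,R,s=tool(); sh=R.T@(np.array(p)-t)*100
    w=np.zeros(3) if Rm is None else Ro.from_matrix(R.T@Rm).as_rotvec(degrees=True)
    return np.round(sh,2).tolist(),np.round(w,1).tolist()
E
python3 - <<'E'
from h import *
s=0
for c in("side","top"):
    robot.read_camera(c)
    for l in("tin_center","meter","lid","lid_tab","spoon_handle","brush_center","cup_center"):
        for r in robot.look_for(c,l)[:3]:
            w=world(c,r["centre"]); print(c,l,round(r["score"],2),w.round(3),proj(c,w).round())
    np.save(f"/tmp/{c}.npy",0)
E
```

```text
side tin_center 0.94 [ 0.565 -0.018  0.127] [245. 191.]
side tin_center 0.94 [0.545 0.152 0.046] [222. 180.]
side meter 0.85 [ 0.52  -0.059  0.054] [234. 226.]
side lid 0.92 [ 0.555 -0.036  0.074] [244. 212.]
side lid_tab 0.93 [ 0.553 -0.037  0.077] [243. 211.]
side lid_tab 0.47 [ 0.563 -0.018  0.126] [244. 191.]
side spoon_handle 0.65 [ 0.49  -0.26   0.016] [249. 302.]
side brush_center 0.68 [0.499 0.266 0.044] [199. 164.]
side cup_center 0.75 [0.797 0.178 0.026] [293. 164.]
top tin_center 0.56 [ 0.57  -0.001  0.132] [260. 201.]
top tin_center 0.55 [0.549 0.167 0.054] [207. 212.]
top meter 0.9 [ 0.519 -0.019  0.067] [265. 221.]
top lid 0.7 [ 0.556 -0.026  0.079] [268. 209.]
top lid_tab 0.95 [ 0.561 -0.032  0.081] [270. 207.]
top spoon_handle 0.63 [ 0.496 -0.259  0.011] [338. 232.]
top brush_center 0.59 [0.494 0.274 0.045] [173. 229.]
top brush_center 0.49 [ 0.56  -0.027  0.079] [268. 208.]
```

Run:
```python
from h import *
im=save("top","topz",(220,160,360,270),5)
```

```text
(no output)
```

View pics/topz.png

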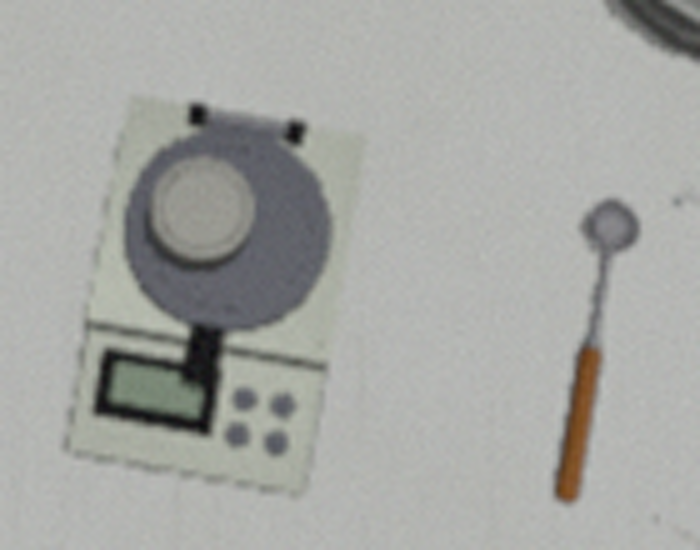

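Run:
```python
from h import *
# tin masks, meter mask, lid mask, spoon mask
for c in("side","top"):
    robot.read_camera(c)
    for l,zs in(("tin_center",(.131,)),("meter",(.066,)),("lid",(.077,)),("spoon_handle",(.0065,))):
        for r in robot.masks_of(c,l)[:2]:
            m=r["mask"]; np.save(f"/tmp/{c}_{l}.npy",m) if r is not None else 0
            ys,xs=np.nonzero(m); 
            if len(xs)==0: continue
            print(c,l,round(r["score"],2),len(xs),xs.min(),xs.max(),ys.min(),ys.max(),"minrect",[np.round(a,1) for a in cv2.minAreaRect(np.c_[xs,ys].astype(np.float32))])
            if l in("spoon_handle","meter"):
                pts=np.array([plane(c,(x,y),zs[0])[:2] for x,y in zip(xs,ys)])
                rr=cv2.minAreaRect(pts.astype(np.float32)*1000); print("  world rect mm",[np.round(a,1) for a in rr], "mean",pts.mean(0).round(3))
                print("  box",cv2.boxPoints(rr).round().tolist())
```

```text
side tin_center 0.81 445 213 233 169 192 minrect [array([223. , 180.5]), array([23., 20.]), np.float64(90.0)]
side tin_center 0.56 618 233 256 179 209 minrect [array([244.5, 194. ]), array([30., 23.]), np.float64(90.0)]
side meter 0.87 4196 191 281 187 252 minrect [array([234.4, 218.8]), array([55.8, 91. ]), np.float64(81.7)]Traceback (most recent call last):
  File "<stdin>", line 12, in <module>
  File "h.py", line 16, in plane
    K,R,t=P(c); d=R.T@np.linalg.solve(K,[uv[0],uv[1],1]); o=-R.T@t
          ~^^^
  File "h.py", line 10, in P
    p=robot.camera_params(c); return [np.array(p[k]) for k in("camera_matrix","R","t")]
ValueError: time passes only in moves, steps and waits
```

The zoomed top view shows the lid disc centred near (228,228) in the zoom, the tin top at (202,208), hinge lugs at (198,115) and (296,132), and the tab around (203,350). The spoon handle ends at (567,498) and the bowl is at (610,225).

```bash
sed -i 's/^def P(c):/import functools\n@functools.lru_cache(None)\ndef P(c):/' h.py
python3 - <<'E'
from h import *
z=lambda u,v:(220+u/5-.4,160+v/5-.4)
for n,p,h in(("lid c",(228,228),.077),("tin top",(202,208),.131),("lug1",(198,115),.072),("lug2",(296,132),.072),("tab",(203,350),.077),("bk1",(135,95),.066),("bk2",(365,132),.066),("f1",(88,323),.066),("f2",(328,368),.066),("h end",(567,498),.0065),("h front",(591,348),.0065),("bowl",(610,225),.008)):
    print(n,plane("top",z(*p),h).round(4))
E
```

```text
lid c [ 0.5685 -0.0179  0.077 ]
tin top [ 0.5695 -0.0012  0.131 ]
lug1 [0.6433 0.0023 0.072 ]
lug2 [ 0.6331 -0.0608  0.072 ]
tab [ 0.4909 -0.0034  0.077 ]
bk1 [0.6576 0.0433 0.066 ]
bk2 [ 0.6355 -0.1056  0.066 ]
f1 [0.5082 0.0692 0.066 ]
f2 [ 0.4825 -0.0819  0.066 ]
h end [ 0.4083 -0.2412  0.0065]
h front [ 0.5064 -0.2597  0.0065]
bowl [ 0.5892 -0.2747  0.008 ]
```

```bash
cat >> h.py <<'E'
YAW=-0.157; CELL=np.array([.568,-.018,.038]); MX=np.array([np.cos(YAW),np.sin(YAW),0]); MY=np.array([-np.sin(YAW),np.cos(YAW),0])
HINGE=CELL+.071*MX+[0,0,.034]
def down(yaw,tilt=0):
    "tool down, tool x along yaw; tilt>0: fingers point back toward -x (spoon nose down)"
    return Ro.from_euler('xyz',[np.pi,0,yaw]).as_matrix()@Ro.from_euler('y',-tilt).as_matrix()
E
python3 - <<'E'
from h import *
print(rel([.5695,-.0012,.2],down(YAW)), down(0,.5)[:,2])
E
```

```text
([54.84, -37.15, 4.07], [0.0, -0.0, 24.5]) [-4.79425539e-01 -1.07472868e-16 -8.77582562e-01]
```

```bash
python3 -m creep '[[[54.8,-37.2,4,0,0,24.5,1],[54.8,-37.2,4,0,0,24.5,1],[54.8,-37.2,4,0,0,24.5,1],[54.8,-37.2,4,0,0,24.5,1],[54.8,-37.2,4,0,0,24.5,1],[54.8,-37.2,4,0,0,24.5,1],[54.8,-37.2,4,0,0,24.5,1],[54.8,-37.2,4,0,0,24.5,1]]]' 20
python3 - <<'E'
from h import *
print(rel([.5695,-.0012,.2],down(YAW)), tool()[2]['qpos'])
E
```

```text
time: 1.9
tool_pos: [0.3956, -0.205, 0.2172]
tool_rot: [3.141, -0.001, -0.157]
contact_force: [0.9, -0.4, 0.7]
opening: 0.0919
([13.99, -22.85, 1.72], [0.0, -0.0, 0.0]) [-6.50308337e-01  2.19242820e-01  1.76675030e+00 -1.47916889e-04
  1.15456431e+00  1.07752887e+00]
```

```bash
python3 -m creep '[[[14,-22.9,1.7,0,0,0,1],[14,-22.9,1.7,0,0,0,1],[14,-22.9,1.7,0,0,0,1],[14,-22.9,1.7,0,0,0,1],[14,-22.9,1.7,0,0,0,1],[14,-22.9,1.7,0,0,0,1],[14,-22.9,1.7,0,0,0,1],[14,-22.9,1.7,0,0,0,1]]]'
python3 - <<'E'
from h import *
save("top","a1",(220,120,360,270),4)
save("side","a2",(170,130,310,270),4)
print(rel([.5695,-.0012,.108],down(YAW)))
E
```

```text
time: 2.7
tool_pos: [0.5694, -0.0007, 0.1998]
tool_rot: [3.141, 0.0, -0.156]
contact_force: [-0.9, -0.8, -0.7]
opening: 0.092
([0.03, -0.06, 9.23], [0.1, -0.0, -0.1])
```

View pics/a2.png

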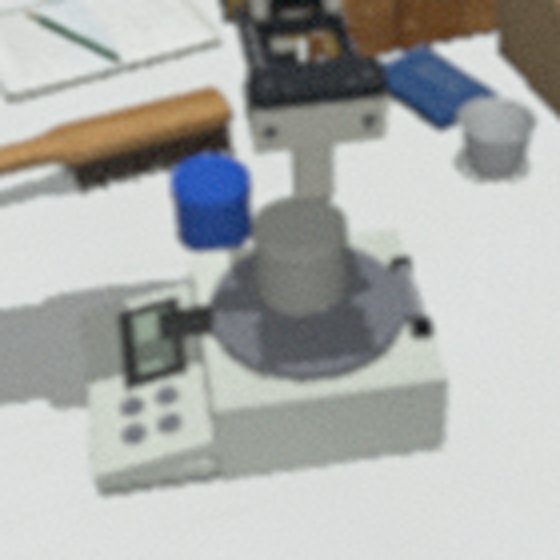

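Run:
```python
from h import *
t,R,s=tool()
f=lambda c,X,o:((proj(c,X)-o)*4).round()
for y in(-.05,.05): print(f("side",t+R@[0,y,.014],(170,130)),f("top",t+R@[0,y,.014],(220,120)))
print(f("side",[.5695,-.0012,.131],(170,130)))
```

```text
[282. 109.] [ 92. 297.]
[308. 201.] [230. 321.]
[298. 222.]
```

View pics/a1.png

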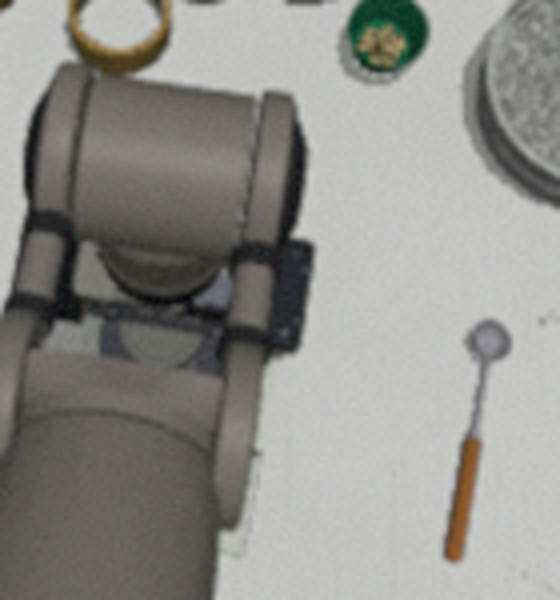

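The side view shows the near fingertip at zoomed (310,200), where I predicted it, with the tin top at (298,222) below it. I'll descend.

```bash
python3 -m creep '[[[0,0,4,0,0,0,1],[0,-0.05,7.5,0,0,0,1],[0,-0.05,9.2,0,0,0,1],[0,-0.05,9.2,0,0,0,1],[0,-0.05,9.2,0,0,0,-1],[0,-0.05,9.2,0,0,0,-1],[0,-0.05,9.2,0,0,0,-1],[0,-0.05,9.2,0,0,0,-1]]]' 20; python3 -m creep '[[[0,0,0,0,0,0,-1],[0,0,0,0,0,0,-1],[0,0,-2,0,0,0,-1],[0,0,-5,0,0,0,-1],[0,0,-8,0,0,0,-1],[0,0,-8,0,0,0,-1]]]'
python3 - <<'E'
from h import *
save("side","a3",(170,130,310,270),4)
t,R,s=tool();print(rel([.42,.165,t[2]],down(YAW)),t)
E
```

```text
time: 3.6
tool_pos: [0.5697, -0.0014, 0.1094]
tool_rot: [3.141, -0.002, -0.158]
contact_force: [0.2, 0.2, -0.4]
opening: 0.0643
time: 4.2
tool_pos: [0.5717, -0.0015, 0.1936]
tool_rot: [3.141, -0.01, -0.158]
contact_force: [0.2, 0.5, -0.4]
opening: 0.0616
([-17.48, -14.06, -0.13], [0.0, -0.4, -0.1]) [ 0.57050686 -0.00135937  0.19121309]
```

View pics/a3.png

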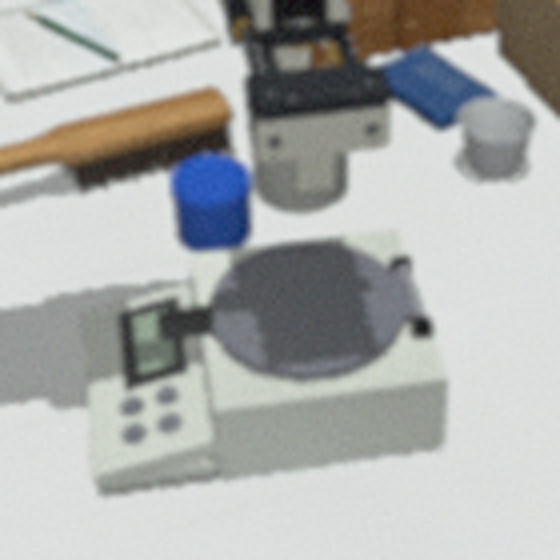

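The tin is lifted and held at (300,180). I'll carry it to the clear spot left of the panel.

```bash
python3 -m creep '[[[-17.5,-14,0,0,0,0,-1],[-17.5,-14,0,0,0,0,-1],[-17.5,-14,0,0,0,0,-1],[-17.5,-14,0,0,0,0,-1],[-17.5,-14,0,0,0,0,-1],[-17.5,-14,0,0,0,0,-1],[-17.5,-14,0,0,0,0,-1]]]'
python3 - <<'E'
from h import *
print(rel([.42,.165,.033],down(YAW)))
E
```

```text
time: 4.95
tool_pos: [0.4194, 0.1645, 0.1892]
tool_rot: [3.14, -0.006, -0.156]
contact_force: [0.6, 0.1, -1.8]
opening: 0.0614
([-0.04, -0.08, 15.62], [0.1, -0.3, 0.0])
```

```bash
python3 -m creep '[[[0,0,5,0,-0.3,0,-1],[0,0,10,0,-0.3,0,-1],[0,0,13,0,-0.3,0,-1],[0,0,14.5,0,-0.3,0,-1],[0,0,15.2,0,-0.3,0,-1],[0,0,15.5,0,-0.3,0,-1],[0,0,15.5,0,-0.3,0,-1],[0,0,15.5,0,-0.3,0,-1]]]'
```

```text
time: 5.75
tool_pos: [0.421, 0.1641, 0.035]
tool_rot: [3.141, -0.002, -0.157]
contact_force: [-0.6, 0.6, -1.0]
opening: 0.0615
```

```bash
python3 -m creep '[[[0,0,0.15,0,0,0,-1],[0,0,0.3,0,0,0,-1],[0,0,0.4,0,0,0,-1],[0,0,0.4,0,0,0,-1]]]'
```

```text
time: 6.15
tool_pos: [0.4217, 0.1642, 0.0321]
tool_rot: [3.141, -0.004, -0.156]
contact_force: [-2.1, -1.0, 10.5]
opening: 0.0615
```

The 10 N reading means the tin is on the desk. Releasing it and moving up.

```bash
python3 -m creep '[[[0,0,0,0,0,0,0.8],[0,0,0,0,0,0,0.8],[0,0,0,0,0,0,0.8],[0,0,0,0,0,0,0.8],[0,0,-5,0,0,0,0.8],[0,0,-10,0,0,0,0.8],[0,0,-12,0,0,0,0.8]]]'
python3 - <<'E'
from h import *
save("side","a4",(150,130,310,270),4)
tab=HINGE-.162*MX; print(tab); print(rel([tab[0],tab[1],.13],down(YAW)))
E
```

```text
time: 6.85
tool_pos: [0.4228, 0.1647, 0.1558]
tool_rot: [-3.14, -0.009, -0.156]
contact_force: [0.2, -0.0, -0.2]
opening: 0.0826
[ 0.47811923 -0.00377162  0.072     ]
([7.97, 15.82, 2.79], [-0.2, -0.7, 0.0])
```

View pics/a4.png

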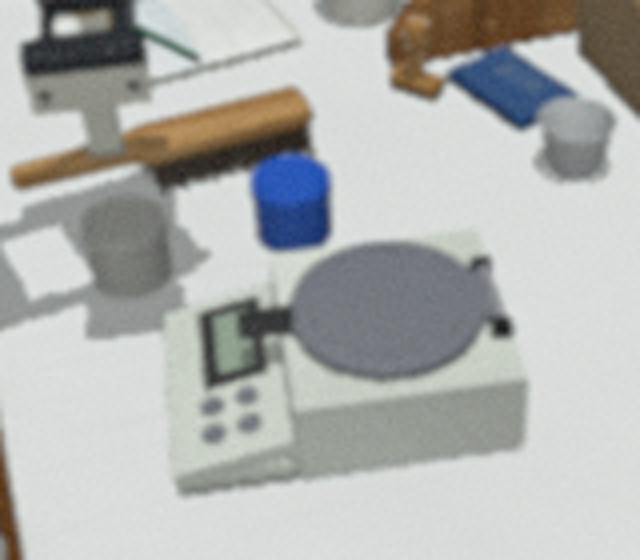

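The tin stands upright on the desk at zoomed (125,245). The tab runs from (245,322) to (293,318). I'll check my computed tab and hinge against this picture.

Run:
```python
from h import *
o=np.array([150,130]); f=lambda X:((proj("side",X)-o)*4).round()
for n,X in(("tab161",HINGE-.161*MX),("tabend178",HINGE-.178*MX),("tab144",HINGE-.144*MX),("lug+",HINGE+.03*MY),("lug-",HINGE-.03*MY),("lidc",CELL+[0,0,.039])): print(n,f(X))
```

```text
tab161 [251. 325.]
tabend178 [225. 328.]
tab144 [277. 321.]
lug+ [480. 265.]
lug- [500. 322.]
lidc [386. 301.]
```

```bash
python3 -m creep '[[[8,15.8,2.8,-0.2,-0.7,0,0.1],[8,15.8,2.8,-0.2,-0.7,0,0.1],[8,15.8,2.8,-0.2,-0.7,0,0.1],[8,15.8,2.8,-0.2,-0.7,0,0.1],[8,15.8,2.8,-0.2,-0.7,0,0.1],[8,15.8,2.8,-0.2,-0.7,0,0.1]]]' 6
python3 - <<'E'
from h import *
save("side","a5",(150,130,310,270),4)
tab=HINGE-.162*MX+.001*MY; print(tab); print(rel([tab[0],tab[1],.068],down(YAW)))
E
```

```text
time: 7.5
tool_pos: [0.478, -0.0038, 0.1292]
tool_rot: [3.141, 0.002, -0.158]
contact_force: [-0.7, 0.3, -0.2]
opening: 0.0509
[ 0.47827558 -0.00278392  0.072     ]
([0.05, -0.04, 6.14], [0.0, 0.1, 0.0])
```

View pics/a5.png

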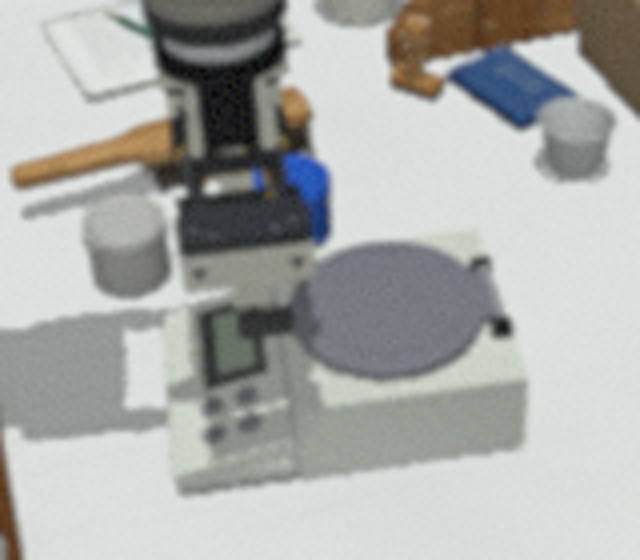

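```bash
python3 -m creep '[[[0,0,3.5,0,0,0,0.1],[0,0,5.5,0,0,0,0.1],[0,0,6.1,0,0,0,0.1],[0,0,6.1,0,0,0,0.1],[0,0,6.1,0,0,0,-1],[0,0,6.1,0,0,0,-1],[0,0,6.1,0,0,0,-1],[0,0,6.1,0,0,0,-1]]]' 6
python3 - <<'E'
from h import *
t,R,s=tool(); g0=HINGE-.162*MX
for th in(.2,.4,.6,.8,1.0,1.2,1.4,1.6,1.8,1.95):
    d=.162*((1-np.cos(th))*MX)+[0,0,.162*np.sin(th)]; print(th,(R.T@d*100).round(1))
E
```

```text
time: 8.35
tool_pos: [0.4781, -0.0029, 0.069]
tool_rot: [-3.142, 0.0, -0.157]
contact_force: [2.8, 11.7, 0.9]
opening: 0.0235
0.2 [ 0.3 -0.  -3.2]
0.4 [ 1.3 -0.  -6.3]
0.6 [ 2.8 -0.  -9.1]
0.8 [  4.9  -0.  -11.6]
1.0 [  7.4  -0.  -13.6]
1.2 [ 10.3  -0.  -15.1]
1.4 [ 13.4  -0.  -16. ]
1.6 [ 16.7   0.  -16.2]
1.8 [ 19.9   0.  -15.8]
1.95 [ 22.2   0.  -15.1]
```

```bash
python3 -m creep '[[[0,0,0,0,0,0,-1],[0.1,0,-1.6,0,0,0,-1],[0.3,0,-3.2,0,0,0,-1],[0.7,0,-4.8,0,0,0,-1],[1.3,0,-6.3,0,0,0,-1],[2,0,-7.7,0,0,0,-1],[2.8,0,-9.1,0,0,0,-1],[2.8,0,-9.1,0,0,0,-1]]]'
python3 - <<'E'
from h import *
save("side","a6",(150,130,310,270),4)
t,R,s=tool(); print(t,s['opening'],s['contact_force'])
v=t-R[:,2]*.005-HINGE; print(v@MX,v@MY,v[2])
E
```

```text
time: 9.15
tool_pos: [0.5069, -0.0067, 0.1617]
tool_rot: [-3.14, -0.003, -0.157]
contact_force: [0.0, 4.1, 0.4]
opening: 0.022
[ 0.50620593 -0.0065703   0.16071555] 0.022119835895997243 [ 0.04582872  4.38848856 -0.44109233]
-0.13382791439778946 0.0016198465856605805 0.09371554279283292
```

View pics/a6.png

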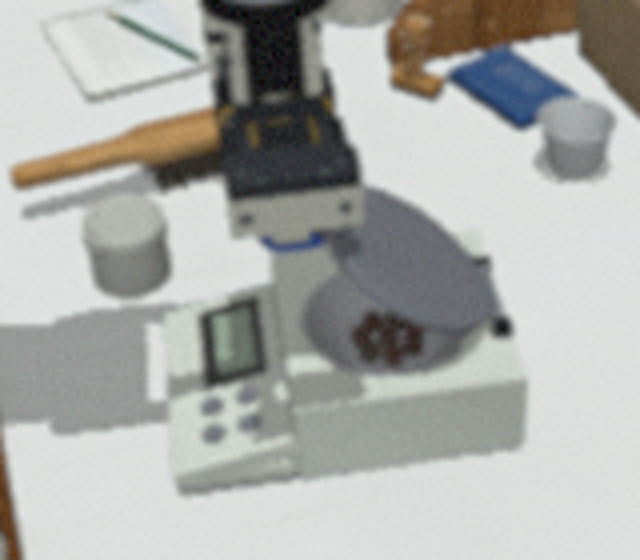

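The lid is about 35° open and follows the tab. The cherries show in the cell at (387,335). Continuing the arc.

```bash
python3 -m creep '[[[1,0,-1.3,0,0,0,-1],[2.1,0,-2.5,0,0,0,-1],[3.3,0,-3.5,0,0,0,-1],[4.6,0,-4.5,0,0,0,-1],[6,0,-5.3,0,0,0,-1],[7.5,0,-6,0,0,0,-1],[9,0,-6.5,0,0,0,-1],[10.6,0,-6.9,0,0,0,-1]]]';  python3 -m creep '[[[1.6,0,-0.2,0,0,0,-1],[3.3,0,-0.2,0,0,0,-1],[5,0,0,0,0,0,-1],[6.5,0,0.2,0,0,0,-1],[8,0,0.6,0,0,0,-1],[8.8,0,0.9,0,0,0,-1],[8.8,0,0.9,0,0,0,-1]]]'
python3 - <<'E'
from h import *
save("side","a7",(150,100,310,240),4)
t,R,s=tool(); print(t,s['opening'],s['contact_force'],s['qpos'])
v=t-R[:,2]*.005-HINGE; print(v@MX,v@MY,v[2],np.arctan2(v[2],-v@MX))
E
```

```text
time: 10.0
tool_pos: [0.6105, -0.0238, 0.2289]
tool_rot: [-3.141, 0.001, -0.157]
contact_force: [0.4, -1.0, -4.2]
opening: 0.0217
time: 10.7
tool_pos: [0.6975, -0.0382, 0.2181]
tool_rot: [3.141, 0.003, -0.158]
contact_force: [-2.2, -2.1, -3.2]
opening: 0.0218
[ 0.69682761 -0.03804003  0.21849915] 0.022071841185733583 [-2.13850095 -1.71223522 -3.93770491] [-1.64120079e-01  6.91995488e-01  9.94693323e-01 -2.58729452e-04
  1.45816311e+00  1.56455784e+00]
0.05939281673460848 0.0003505629004850337 0.15149912569875562 1.9444167043862541
```

View pics/a7.png

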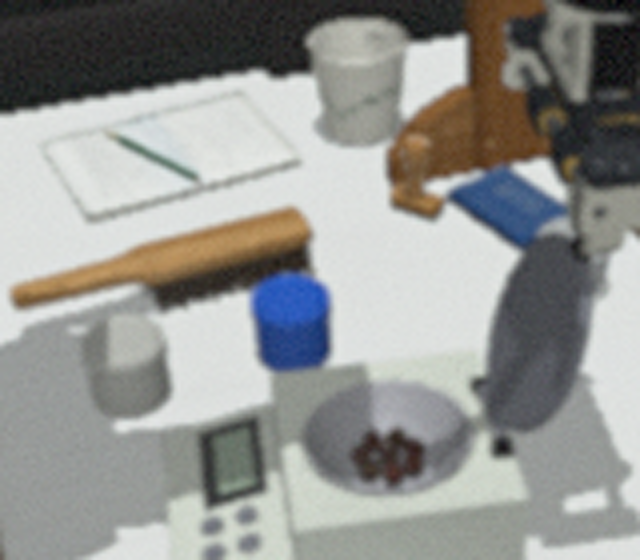

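```bash
python3 -m creep '[[[0,0,0,0,0,0,0.1],[0,0,0,0,0,0,0.1],[0,0,0,0,0,0,0.1],[0,0,-2,0,0,0,0.1],[0,0,-5,0,0,0,0.1],[0,0,-8,0,0,0,0.1],[-5,0,-8,0,0,0,0.1],[-10,0,-8,0,0,0,0.1]]]'
python3 - <<'E'
from h import *
print(rel([.47,-.2525,.2],down(-.183)))
E
```

```text
time: 11.55
tool_pos: [0.5987, -0.0225, 0.2991]
tool_rot: [3.141, 0.0, -0.158]
contact_force: [0.1, -0.2, -0.2]
opening: 0.0506
([-9.09, 24.74, 9.92], [0.0, 0.0, 1.4])
```

```bash
python3 -m creep '[[[-9,24.7,9.9,0,0,1.4,0.1],[-9,24.7,9.9,0,0,1.4,0.1],[-9,24.7,9.9,0,0,1.4,0.1],[-9,24.7,9.9,0,0,1.4,0.1],[-9,24.7,9.9,0,0,1.4,-0.2],[-9,24.7,9.9,0,0,1.4,-0.2],[-9,24.7,9.9,0,0,1.4,-0.2],[-9,24.7,9.9,0,0,1.4,-0.2]]]' 50
python3 - <<'E'
from h import *
save("side","a8",(190,180,350,320),4)
im=save("top","a9",(220,160,360,270),5)
cv2.imwrite("pics/cher.png",cv2.cvtColor(cv2.resize(im[185:235,240:290],None,fx=10,fy=10,interpolation=cv2.INTER_CUBIC),cv2.COLOR_RGB2BGR))
for r in robot.look_for("top","lid")[:2]: print(r['score'],world("top",r['centre']))
print(rel([.47,-.2525,.0165],down(-.183)), proj("side",[.47,-.2525,.0065]))
E
```

```text
time: 12.35
tool_pos: [0.4709, -0.2525, 0.2007]
tool_rot: [3.142, -0.001, -0.184]
contact_force: [-0.4, 0.5, 0.5]
opening: 0.037
0.59 [ 0.68135827 -0.03759817  0.13716477]
([-0.19, 0.14, 18.45], [0.0, -0.1, 0.1]) [239.43766345 304.80159597]
```

View pics/a8.png

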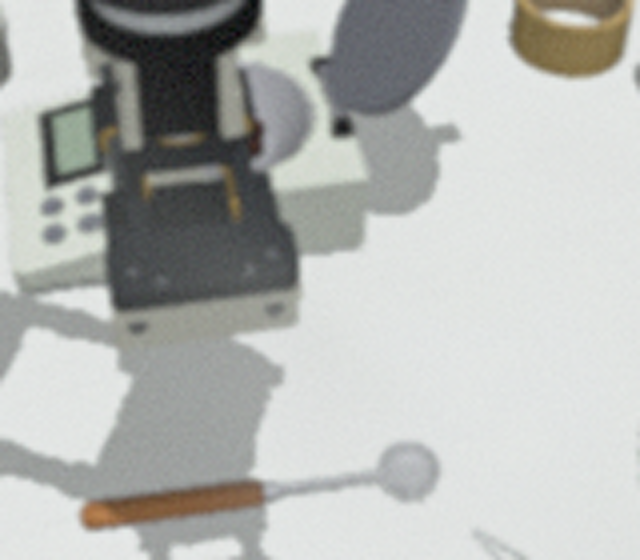

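View pics/a9.png

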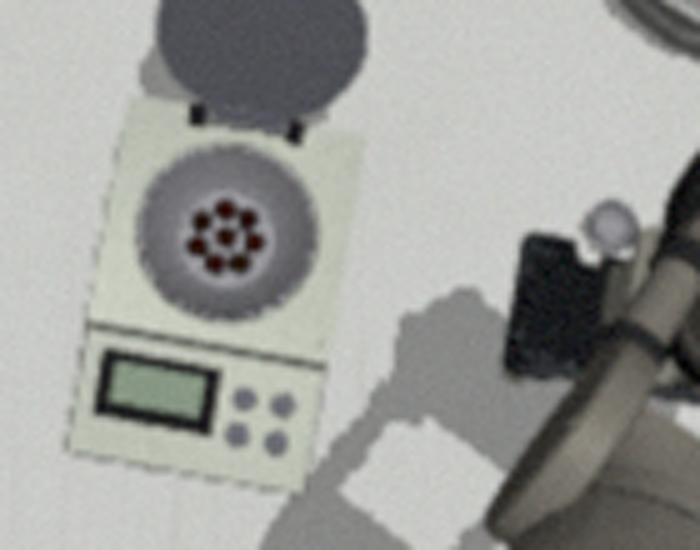

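View pics/cher.png

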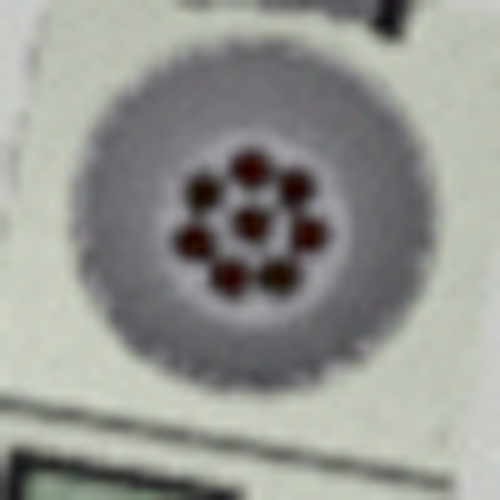

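The lid is fully open, leaning back in the top view at (260,60), and eight cherries show: one in the middle at (253,223) and a ring of seven around it. The spoon handle in the side zoom runs from (80,515) to (268,490), which agrees with my measurement. I'll grasp the handle 12 mm ahead of the handle point.

Run:
```python
from h import *
px=[(252,168),(298,187),(308,236),(280,277),(232,278),(193,242),(203,192),(253,223)]
w=np.array([plane("top",(240+(u+.5)/10-.5,185+(v+.5)/10-.5),.0455) for u,v in px]); d=w-CELL
print((np.c_[d@MX,d@MY]*1000).round(1).tolist()); np.save("ch0.npy",w)
print(rel([.482,-.2547,.0165],down(-.183)))
```

```text
[[19.3, 4.3], [15.6, -11.5], [0.2, -17.4], [-14.6, -10.8], [-17.6, 4.4], [-8.2, 18.9], [8.6, 18.6], [1.4, 0.8]]
([1.03, 0.14, 18.45], [0.0, -0.1, 0.1])
```

```bash
python3 -m creep '[[[1,0.1,5,0,0,0,-0.2],[1,0.1,10,0,0,0,-0.2],[1,0.1,14,0,0,0,-0.2],[1,0.1,17,0,0,0,-0.2],[1,0.1,18.2,0,0,0,-0.2],[1,0.1,18.4,0,0,0,-0.2],[1,0.1,18.4,0,0,0,-0.2]]]'
python3 - <<'E'
from h import *
save("side","b1",(190,180,350,320),4)
print(rel([.482,-.2547,.0165],down(-.183)))
E
```

```text
time: 13.2
tool_pos: [0.4828, -0.2544, 0.0182]
tool_rot: [3.14, -0.003, -0.18]
contact_force: [-0.4, -0.1, 0.4]
opening: 0.0368
([-0.1, 0.02, 0.22], [0.1, -0.2, 0.2])
```

View pics/b1.png

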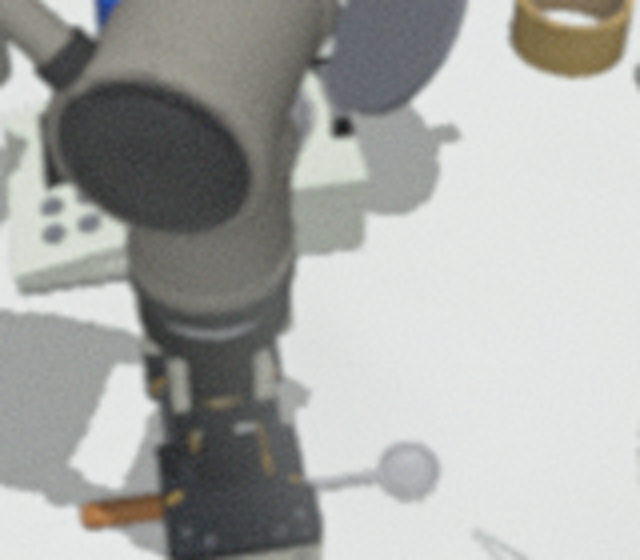

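The gripper is over the handle, which sticks out at (120,510) with the bowl at (408,470) undisturbed. Lowering 2 mm and gripping.

```bash
python3 -m creep '[[[0,0,0.2,0,0,0,-0.2],[0,0,0.2,0,0,0,-0.2],[0,0,0.2,0,0,0,-1],[0,0,0.2,0,0,0,-1],[0,0,0.2,0,0,0,-1],[0,0,0.2,0,0,0,-1],[0,0,0.2,0,0,0,-1],[0,0,0.2,0,0,0,-1]]]' 50
python3 - <<'E'
from h import *
print(tool()[0],tool()[2]['tool_rot'])
E
```

```text
time: 14.05
tool_pos: [0.483, -0.2548, 0.0168]
tool_rot: [3.14, -0.004, -0.18]
contact_force: [-0.8, 0.1, 2.2]
opening: 0.014
[ 0.48302151 -0.25475013  0.01676981] [ 3.13967814 -0.00433085 -0.18022943]
```

```bash
python3 -m creep '[[[0,0,-5,0,0,0,-1],[0,0,-10,0,0,0,-1],[0,0,-15,0,0,0,-1],[0,0,-18,0,-8,0,-1],[0,0,-20,0,-16,0,-1],[0,0,-21,0,-24,0,-1],[0,0,-21,0,-32,0,-1],[0,0,-21,0,-40,0,-1]]]' 50;python3 -m creep '[[[0,0,0,0,-1,0,-1],[0,0,0,0,-1,0,-1]]]'
python3 - <<'E'
from h import *
save("side","b2",(190,130,370,290),4)
save("top","b3",(260,140,400,260),5)
t,R,s=tool();print(t,s['tool_rot'],s['qpos'],s['opening'])
tipl=np.array([.130,0,-.0145]) # tip in tool frame guess: spoon x=tool x, spoon z=-tool z
print(R)
E
```

```text
time: 14.85
tool_pos: [0.4828, -0.2542, 0.2275]
tool_rot: [3.138, 0.697, -0.183]
contact_force: [0.1, -1.2, -1.1]
opening: 0.0142
time: 15.05
tool_pos: [0.4831, -0.2541, 0.2256]
tool_rot: [3.139, 0.715, -0.181]
contact_force: [-0.5, -0.0, -0.2]
opening: 0.0143
[ 0.48265858 -0.25432679  0.22819679] [ 3.13738775  0.71079349 -0.18314703] [-0.50704231  0.81258176  0.93445709 -0.2428323   2.0654578   1.204374  ] 0.014151192751025223
[[ 0.74516978 -0.17942572 -0.64228375]
 [-0.13802232 -0.98376636  0.11468908]
 [-0.65243532  0.00318666 -0.75783772]]
```

View pics/b2.png

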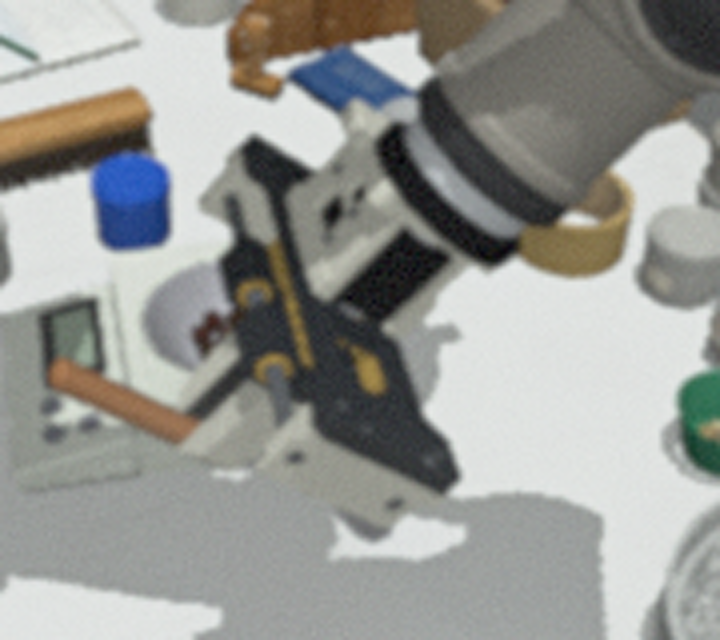

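View pics/b3.png

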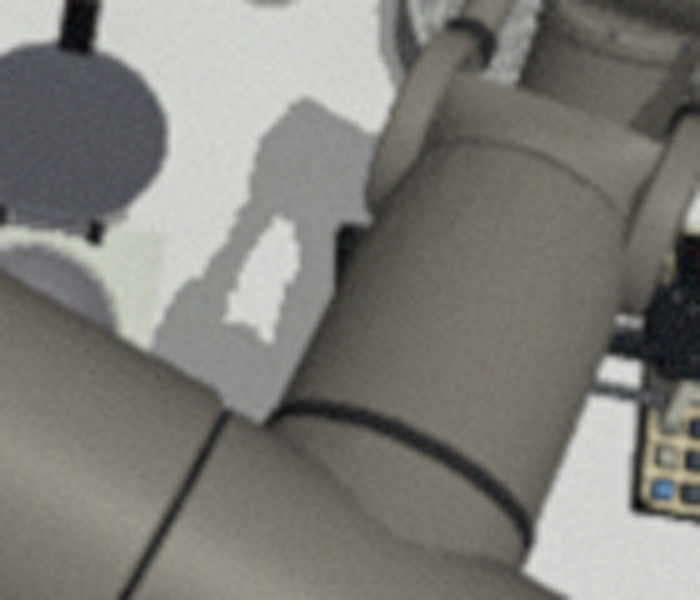

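Run:
```python
from h import *
t,R,s=tool()
f=lambda l:((proj("side",t+R@np.array(l))-[190,130])*4).round()
print("tail",f([-.074,0,.0103]),"mid",f([-.04,0,.0103]),"front of handle",f([.03,0,.0103]),"bowl",f([.1115,0,.006]))
r=robot.look_for("side","spoon_handle"); print([(x['score'],world("side",x['centre']).round(3)) for x in r[:2]])
for l in([-.074,0,.0103],[-.04,0,.0103]): print((t+R@np.array(l)).round(3))
```

```text
tail [ 59. 373.] mid [122. 402.] front of handle [242. 456.] bowl [372. 507.]
[(0.93, array([ 0.446, -0.252,  0.253]))]
[ 0.421 -0.243  0.269]
[ 0.446 -0.248  0.246]
```

The handle tail matches the prediction, so the spoon has not turned in the grip. I'll work out the stirring poses.

```bash
cat >> h.py <<'E'
TIP=np.array([.128,0,.0063])
def tiprel(pts,yaw=YAW,tilt=np.radians(42)):
    "rows (cm,deg) to bring the tip to meter-frame points (mm, rel. cell) with given attitude, from present pose"
    Rm=down(yaw,tilt); t,R,s=tool(); w=Ro.from_matrix(R.T@Rm).as_rotvec(degrees=True).round(1).tolist()
    for p in pts:
        X=CELL+(p[0]*MX+p[1]*MY+np.array([0,0,p[2]]))/1000-Rm@TIP
        print(p,(R.T@(X-t)*100).round(1).tolist(),w,X.round(3).tolist())
def tipnow():
    t,R,s=tool(); d=t+R@TIP-CELL; return np.round([d@MX*1000,d@MY*1000,d[2]*1000],1)
E
python3 - <<'E'
from h import *
print(tipnow()); tiprel([(-60,-3,90)])
E
```

```text
[  45.5 -249.3  102.7]
(-60, -3, 90) [-7.6, -24.1, 7.9] [-0.7, -1.3, -1.2] [0.418, 0.003, 0.218]
```

```bash
python3 -m creep '[[[-2,-4,2,-0.7,-1.3,-1.2,-1],[-4,-8,4,-0.7,-1.3,-1.2,-1],[-6,-13,6,-0.7,-1.3,-1.2,-1],[-7.6,-18,7.9,-0.7,-1.3,-1.2,-1],[-7.6,-24.1,7.9,-0.7,-1.3,-1.2,-1],[-7.6,-24.1,7.9,-0.7,-1.3,-1.2,-1],[-7.6,-24.1,7.9,-0.7,-1.3,-1.2,-1],[-7.6,-24.1,7.9,-0.7,-1.3,-1.2,-1]]]' 50
python3 - <<'E'
from h import *
save("side","b4",(170,100,330,240),4)
save("top","b5",(200,140,340,260),5)
print(tipnow(),tool()[2]['qpos'])
t,R,s=tool();print(((proj("side",t+R@TIP)-[170,100])*4),((proj("side",t+R@[.1095,0,.0063])-[170,100])*4))
tiprel([(-40,-3,60),(-34,-3,40),(-30,-3,26),(-25,-3,19),(-20,-3,13),(-14,-3,7),(-10,-3,6)])
E
```

```text
time: 16.0
tool_pos: [0.4183, 0.0021, 0.2189]
tool_rot: [-3.141, 0.729, -0.155]
contact_force: [-1.1, -0.6, 0.6]
opening: 0.0143
[-59.6  -4.4  90.2] [-0.1735718   0.60090117  1.38493715 -0.01014376  1.88627692  1.55571655]
[212.22046737 377.64858576] [188.90511341 365.30936761]
(-40, -3, 60) [3.5, -0.1, 0.9] [-0.1, -0.1, -0.0] [0.438, -0.0, 0.188]
(-34, -3, 40) [5.3, -0.1, 2.0] [-0.1, -0.1, -0.0] [0.444, -0.001, 0.168]
(-30, -3, 26) [6.5, -0.1, 2.8] [-0.1, -0.1, -0.0] [0.448, -0.002, 0.154]
(-25, -3, 19) [7.3, -0.1, 3.0] [-0.1, -0.1, -0.0] [0.453, -0.003, 0.147]
(-20, -3, 13) [8.1, -0.1, 3.1] [-0.1, -0.1, -0.0] [0.458, -0.004, 0.141]
(-14, -3, 7) [9.0, -0.1, 3.1] [-0.1, -0.1, -0.0] [0.464, -0.005, 0.135]
(-10, -3, 6) [9.3, -0.1, 2.9] [-0.1, -0.1, -0.0] [0.468, -0.005, 0.134]
```

View pics/b4.png

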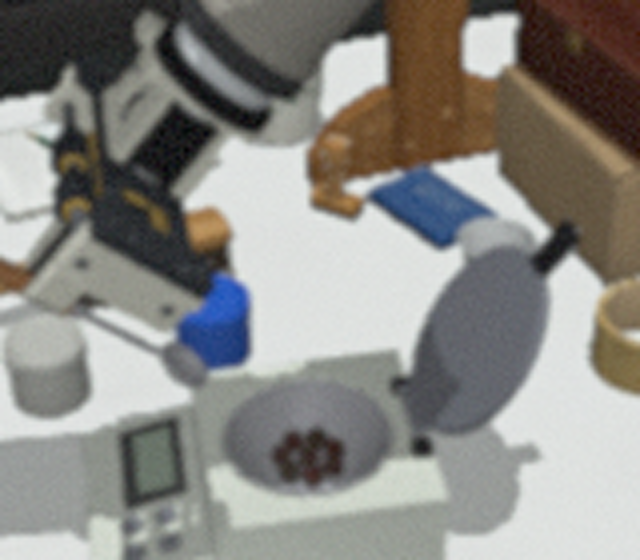

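View pics/b5.png

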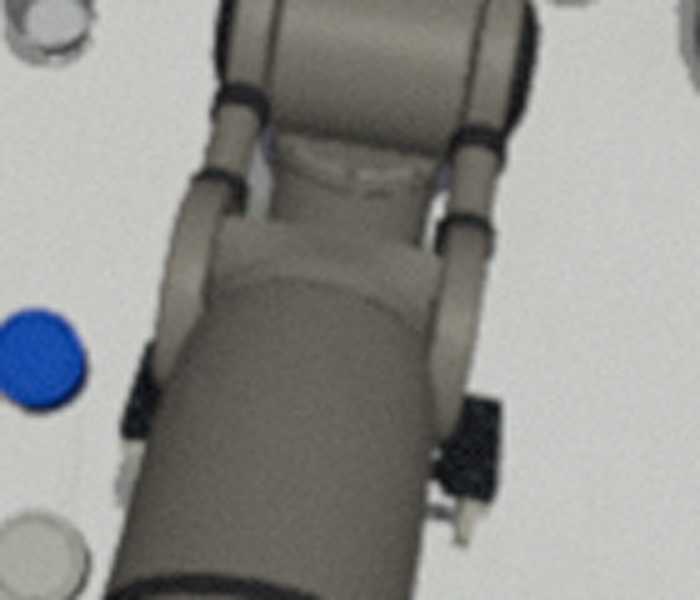

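The side view shows the bowl at (185,362) with its lip near (207,383), against predictions of (189,365) and (212,378). The cherries are at (308,457) and the tin stands clear. Dipping in now.

```bash
python3 -m creep '[[[3.5,-0.1,0.9,0,0,0,-1],[5.3,-0.1,2,0,0,0,-1],[6.5,-0.1,2.8,0,0,0,-1],[7.3,-0.1,3,0,0,0,-1],[7.3,-0.1,3,0,0,0,-1]]]'
python3 - <<'E'
from h import *
save("side","b6",(200,150,330,250),6)
print(tipnow())
t,R,s=tool();print(((proj("side",t+R@TIP)-[200,150])*6),s['contact_force'])
tiprel([(-25,-3,19),(-20,-3,14),(-15,-3,8),(-11,-3,6.5),(-5,-3,6),(0,-3,6)])
E
```

```text
time: 16.6
tool_pos: [0.4525, -0.0037, 0.1468]
tool_rot: [-3.141, 0.732, -0.159]
contact_force: [0.1, 0.3, -0.4]
opening: 0.0141
[-25.2  -3.9  19.4]
[226.18054622 377.7307389 ] [ 0.1361488   0.45806377 -0.74143658]
(-25, -3, 19) [0.0, -0.1, -0.0] [-0.1, -0.1, -0.1] [0.453, -0.003, 0.147]
(-20, -3, 14) [0.7, -0.1, 0.0] [-0.1, -0.1, -0.1] [0.458, -0.004, 0.142]
(-15, -3, 8) [1.5, -0.1, 0.1] [-0.1, -0.1, -0.1] [0.463, -0.004, 0.136]
(-11, -3, 6.5) [1.9, -0.1, -0.0] [-0.1, -0.1, -0.1] [0.467, -0.005, 0.135]
(-5, -3, 6) [2.4, -0.1, -0.4] [-0.1, -0.1, -0.1] [0.473, -0.006, 0.134]
(0, -3, 6) [2.8, -0.1, -0.7] [-0.1, -0.1, -0.1] [0.478, -0.007, 0.134]
```

View pics/b6.png

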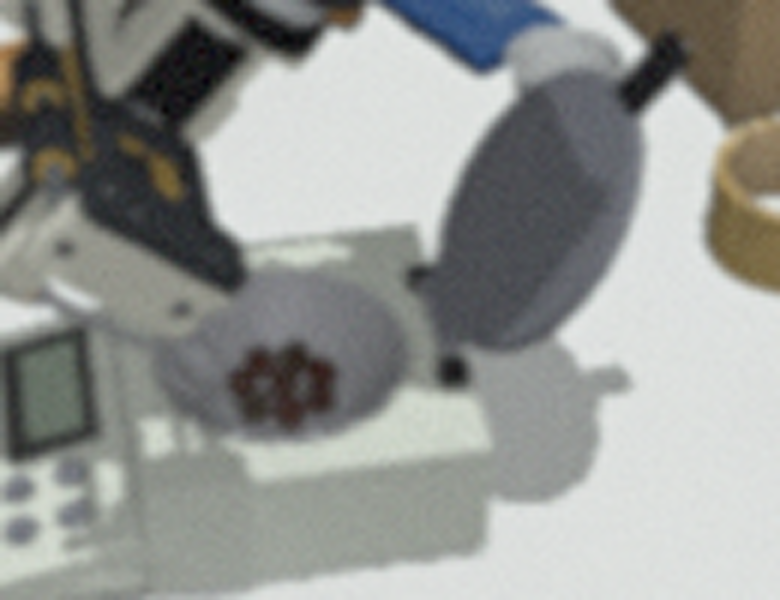

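The bowl is at about (205,360), just in front of the cherries at (285,385), and no contact yet. Scooping forward.

```bash
python3 -m creep '[[[0.7,-0.1,0,0,0,0,-1],[1.1,-0.1,0,0,0,0,-1],[1.5,-0.1,0.1,0,0,0,-1],[1.9,-0.1,0,0,0,0,-1],[2.4,-0.1,-0.4,0,0,0,-1],[2.8,-0.1,-0.7,0,0,0,-1],[2.8,-0.1,-0.7,0,0,0,-1]]]'
python3 - <<'E'
from h import *
save("side","b7",(200,150,330,250),6)
print(tipnow())
t,R,s=tool();print(((proj("side",t+R@TIP)-[200,150])*6),s['contact_force'])
tiprel([(6,-3,6),(10,6,6),(10,14,6),(5,18,6),(0,18,6),(-5,12,6),(-7,0,6),(-7,-10,6)])
E
```

```text
time: 17.35
tool_pos: [0.479, -0.0066, 0.134]
tool_rot: [-3.14, 0.729, -0.158]
contact_force: [-0.1, 1.0, 3.3]
opening: 0.0144
[ 1.2 -2.8  6. ]
[284.73853112 389.97894176] [0.12485304 0.14352067 3.71851304]
(6, -3, 6) [0.4, 0.0, -0.4] [-0.1, -0.2, -0.0] [0.484, -0.008, 0.134]
(10, 6, 6) [0.7, -0.9, -0.6] [-0.1, -0.2, -0.0] [0.489, 0.001, 0.134]
(10, 14, 6) [0.7, -1.7, -0.6] [-0.1, -0.2, -0.0] [0.49, 0.008, 0.134]
(5, 18, 6) [0.3, -2.1, -0.3] [-0.1, -0.2, -0.0] [0.486, 0.013, 0.134]
(0, 18, 6) [-0.1, -2.1, 0.0] [-0.1, -0.2, -0.0] [0.481, 0.014, 0.134]
(-5, 12, 6) [-0.5, -1.5, 0.4] [-0.1, -0.2, -0.0] [0.475, 0.009, 0.134]
(-7, 0, 6) [-0.6, -0.3, 0.5] [-0.1, -0.2, -0.0] [0.471, -0.003, 0.134]
(-7, -10, 6) [-0.6, 0.7, 0.5] [-0.1, -0.2, -0.0] [0.47, -0.013, 0.134]
```

View pics/b7.png

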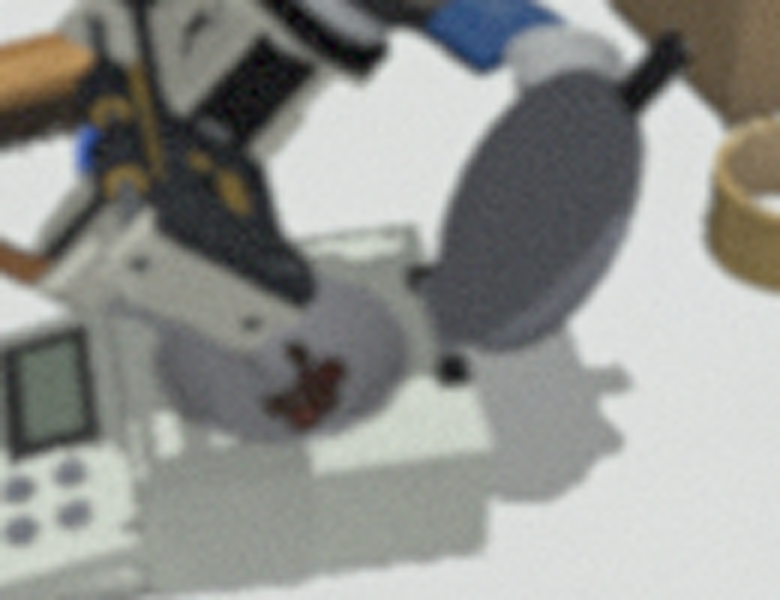

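The cherries have moved together ahead of the spoon to about (310,385) with only 3 N of force. I'll stir round.

```bash
python3 -m creep '[[[0.4,0,-0.4,0,0,0,-1],[0.7,-0.9,-0.6,0,0,0,-1],[0.7,-1.7,-0.6,0,0,0,-1],[0.3,-2.1,-0.3,0,0,0,-1],[-0.1,-2.1,0,0,0,0,-1],[-0.5,-1.5,0.4,0,0,0,-1],[-0.6,-0.3,0.5,0,0,0,-1],[-0.6,0.7,0.5,0,0,0,-1]]]'
python3 - <<'E'
from h import *
save("side","b8",(200,150,330,250),6)
print(tipnow())
t,R,s=tool();print(s['contact_force'])
tiprel([(-6,-14,6),(0,-17,6),(8,-17,6),(14,-12,6),(19,-5,6),(20,4,6),(16,12,6),(8,17,6)])
E
```

```text
time: 18.2
tool_pos: [0.4691, -0.0134, 0.1345]
tool_rot: [-3.141, 0.73, -0.158]
contact_force: [-0.1, -0.9, 1.9]
opening: 0.0142
[ -6.8 -12.8   6.4]
[-0.5313476  -0.93482548  2.20036502]
(-6, -14, 6) [0.1, 0.2, -0.1] [-0.1, -0.2, -0.2] [0.47, -0.017, 0.134]
(0, -17, 6) [0.5, 0.5, -0.5] [-0.1, -0.2, -0.2] [0.476, -0.021, 0.134]
(8, -17, 6) [1.1, 0.4, -1.0] [-0.1, -0.2, -0.2] [0.483, -0.022, 0.134]
(14, -12, 6) [1.6, -0.1, -1.4] [-0.1, -0.2, -0.2] [0.49, -0.018, 0.134]
(19, -5, 6) [1.9, -0.8, -1.7] [-0.1, -0.2, -0.2] [0.496, -0.012, 0.134]
(20, 4, 6) [2.0, -1.7, -1.8] [-0.1, -0.2, -0.2] [0.499, -0.003, 0.134]
(16, 12, 6) [1.7, -2.5, -1.5] [-0.1, -0.2, -0.2] [0.496, 0.006, 0.134]
(8, 17, 6) [1.1, -3.0, -1.0] [-0.1, -0.2, -0.2] [0.489, 0.012, 0.134]
```

View pics/b8.png

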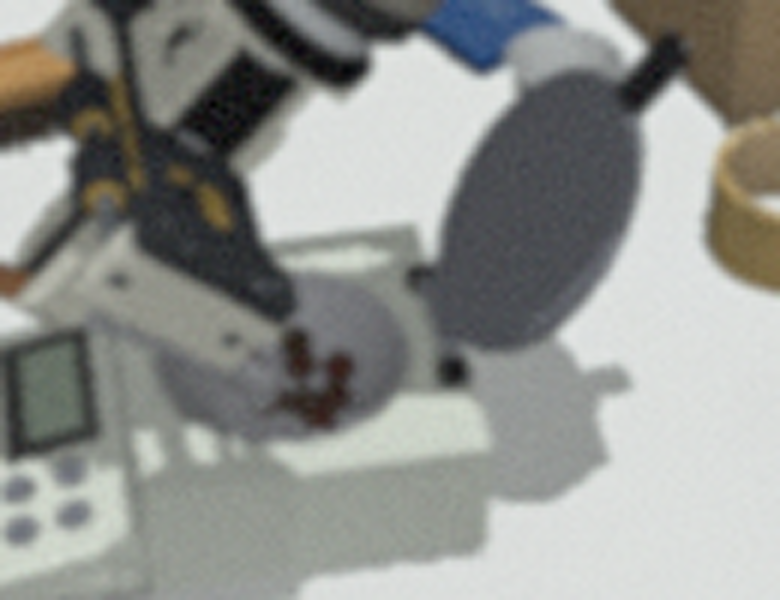

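The cherries are now spread between (295,345), (340,365) and (315,410), all in the cell, and the force is low. Continuing the circle.

```bash
python3 -m creep '[[[0.1,0.2,-0.1,0,0,0,-1],[0.5,0.5,-0.5,0,0,0,-1],[1.1,0.4,-1,0,0,0,-1],[1.6,-0.1,-1.4,0,0,0,-1],[1.9,-0.8,-1.7,0,0,0,-1],[2,-1.7,-1.8,0,0,0,-1],[1.7,-2.5,-1.5,0,0,0,-1],[1.1,-3,-1,0,0,0,-1]]]'
python3 - <<'E'
from h import *
save("side","b9",(200,150,330,250),6)
print(tipnow())
t,R,s=tool();print(s['contact_force'])
tiprel([(2,19,6),(-4,15,6),(-8,6,6),(-9,-3,6),(-7,-11,6),(-2,-17,6),(6,-20,6),(13,-16,6)])
E
```

```text
time: 19.05
tool_pos: [0.4886, 0.0135, 0.1342]
tool_rot: [3.142, 0.729, -0.159]
contact_force: [0.4, -1.9, 1.8]
opening: 0.0145
[ 6.4 19.   6.4]
[0.17797429 0.59262604 3.12127421]
(2, 19, 6) [-0.3, 0.0, 0.3] [-0.1, -0.1, -0.1] [0.483, 0.015, 0.134]
(-4, 15, 6) [-0.7, 0.4, 0.7] [-0.1, -0.1, -0.1] [0.477, 0.012, 0.134]
(-8, 6, 6) [-1.0, 1.3, 1.0] [-0.1, -0.1, -0.1] [0.471, 0.003, 0.134]
(-9, -3, 6) [-1.1, 2.2, 1.0] [-0.1, -0.1, -0.1] [0.469, -0.005, 0.134]
(-7, -11, 6) [-1.0, 3.0, 0.9] [-0.1, -0.1, -0.1] [0.47, -0.014, 0.134]
(-2, -17, 6) [-0.6, 3.6, 0.6] [-0.1, -0.1, -0.1] [0.474, -0.02, 0.134]
(6, -20, 6) [0.0, 3.9, 0.0] [-0.1, -0.1, -0.1] [0.481, -0.024, 0.134]
(13, -16, 6) [0.5, 3.5, -0.4] [-0.1, -0.1, -0.1] [0.489, -0.022, 0.134]
```

View pics/b9.png

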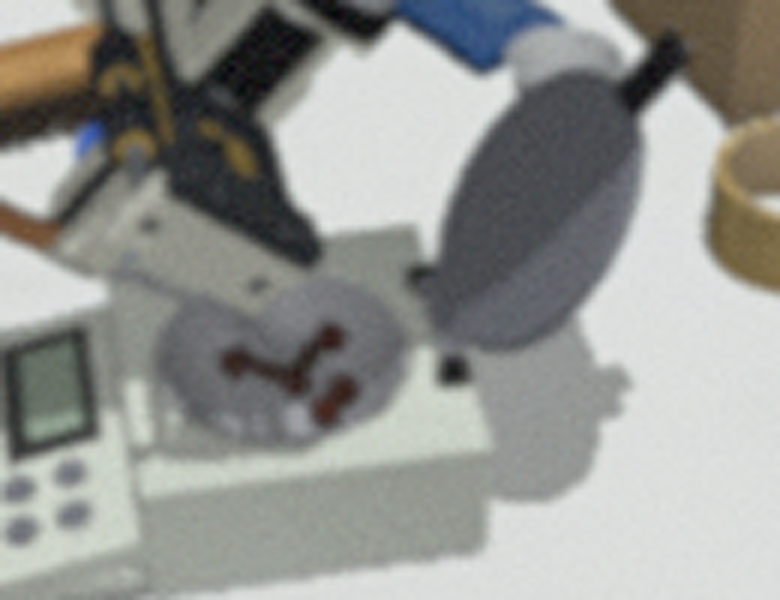

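```bash
python3 -m creep '[[[-0.3,0,0.3,0,0,0,-1],[-0.7,0.4,0.7,0,0,0,-1],[-1,1.3,1,0,0,0,-1],[-1.1,2.2,1,0,0,0,-1],[-1,3,0.9,0,0,0,-1],[-0.6,3.6,0.6,0,0,0,-1],[0,3.9,0,0,0,0,-1],[0.5,3.5,-0.4,0,0,0,-1]]]'
python3 - <<'E'
from h import *
save("side","c1",(200,150,330,250),6)
print(tipnow())
t,R,s=tool();print(s['contact_force'])
tiprel([(17,-12,6),(21,-4,6),(22,4,6),(19,11,6),(13,17,6),(5,20,6),(-2,18,6),(-7,10,6)])
E
```

```text
time: 19.9
tool_pos: [0.489, -0.0224, 0.1339]
tool_rot: [3.142, 0.73, -0.16]
contact_force: [-0.0, 0.1, 1.2]
opening: 0.0143
[ 14.4 -15.6   5.7]
[-0.42217429  1.16679688  1.30646956]
(17, -12, 6) [0.2, -0.3, -0.2] [-0.1, -0.2, -0.1] [0.493, -0.018, 0.134]
(21, -4, 6) [0.5, -1.1, -0.5] [-0.1, -0.2, -0.1] [0.498, -0.011, 0.134]
(22, 4, 6) [0.5, -1.9, -0.6] [-0.1, -0.2, -0.1] [0.501, -0.003, 0.134]
(19, 11, 6) [0.3, -2.6, -0.4] [-0.1, -0.2, -0.1] [0.499, 0.004, 0.134]
(13, 17, 6) [-0.1, -3.2, 0.0] [-0.1, -0.2, -0.1] [0.494, 0.011, 0.134]
(5, 20, 6) [-0.7, -3.5, 0.6] [-0.1, -0.2, -0.1] [0.486, 0.015, 0.134]
(-2, 18, 6) [-1.2, -3.3, 1.0] [-0.1, -0.2, -0.1] [0.479, 0.014, 0.134]
(-7, 10, 6) [-1.6, -2.5, 1.4] [-0.1, -0.2, -0.1] [0.473, 0.007, 0.134]
```

View pics/c1.png

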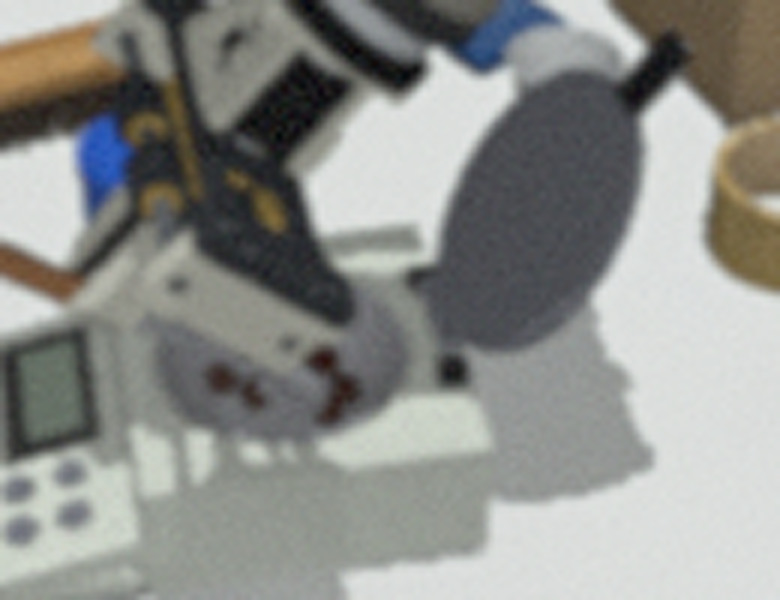

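The stir is working, with cherry groups at (235,385) and (335,380). Another circle.

```bash
python3 -m creep '[[[0.2,-0.3,-0.2,0,0,0,-1],[0.5,-1.1,-0.5,0,0,0,-1],[0.5,-1.9,-0.6,0,0,0,-1],[0.3,-2.6,-0.4,0,0,0,-1],[-0.1,-3.2,0,0,0,0,-1],[-0.7,-3.5,0.6,0,0,0,-1],[-1.2,-3.3,1,0,0,0,-1],[-1.6,-2.5,1.4,0,0,0,-1]]]'
python3 - <<'E'
from h import *
print(tipnow())
t,R,s=tool();print(s['contact_force'])
tiprel([(-9,2,6),(-9,-6,6),(-4,-14,6),(4,-19,6),(11,-17,6),(18,-11,6),(22,-2,6),(22,6,6)])
E
```

```text
time: 20.75
tool_pos: [0.4717, 0.0071, 0.1344]
tool_rot: [-3.14, 0.73, -0.158]
contact_force: [-0.1, 0.4, 2.8]
opening: 0.0143
[-7.8  9.7  6.3]
[-0.14222607  0.43935721  2.75117243]
(-9, 2, 6) [-0.1, 0.8, 0.1] [-0.1, -0.2, -0.0] [0.47, -0.0, 0.134]
(-9, -6, 6) [-0.1, 1.6, 0.1] [-0.1, -0.2, -0.0] [0.468, -0.008, 0.134]
(-4, -14, 6) [0.3, 2.4, -0.3] [-0.1, -0.2, -0.0] [0.472, -0.017, 0.134]
(4, -19, 6) [0.9, 2.9, -0.8] [-0.1, -0.2, -0.0] [0.479, -0.023, 0.134]
(11, -17, 6) [1.4, 2.7, -1.3] [-0.1, -0.2, -0.0] [0.486, -0.022, 0.134]
(18, -11, 6) [2.0, 2.1, -1.7] [-0.1, -0.2, -0.0] [0.494, -0.017, 0.134]
(22, -2, 6) [2.2, 1.2, -2.0] [-0.1, -0.2, -0.0] [0.5, -0.009, 0.134]
(22, 6, 6) [2.2, 0.4, -2.0] [-0.1, -0.2, -0.0] [0.501, -0.001, 0.134]
```

```bash
python3 -m creep '[[[-0.1,0.8,0.1,0,0,0,-1],[-0.1,1.6,0.1,0,0,0,-1],[0.3,2.4,-0.3,0,0,0,-1],[0.9,2.9,-0.8,0,0,0,-1],[1.4,2.7,-1.3,0,0,0,-1],[2,2.1,-1.7,0,0,0,-1],[2.2,1.2,-2,0,0,0,-1],[2.2,0.4,-2,0,0,0,-1]]]'
python3 - <<'E'
from h import *
save("side","c2",(200,150,330,250),6)
print(tipnow())
t,R,s=tool();print(s['contact_force'])
# reverse direction now: cross the middle then clockwise
tiprel([(14,4,6),(6,0,6),(-2,-2,6),(-8,4,6),(-6,12,6),(2,19,6),(11,18,6),(18,11,6)])
E
```

```text
time: 21.55
tool_pos: [0.501, -0.0003, 0.1341]
tool_rot: [-3.14, 0.73, -0.157]
contact_force: [0.0, -0.6, -0.7]
opening: 0.0144
[21.7  8.5  6. ]
[ 0.36390057  1.12273707 -1.74904232]
(14, 4, 6) [-0.6, 0.4, 0.5] [-0.1, -0.1, 0.1] [0.493, -0.002, 0.134]
(6, 0, 6) [-1.2, 0.8, 1.0] [-0.1, -0.1, 0.1] [0.484, -0.005, 0.134]
(-2, -2, 6) [-1.8, 1.0, 1.6] [-0.1, -0.1, 0.1] [0.476, -0.005, 0.134]
(-8, 4, 6) [-2.2, 0.4, 2.0] [-0.1, -0.1, 0.1] [0.471, 0.001, 0.134]
(-6, 12, 6) [-2.1, -0.4, 1.8] [-0.1, -0.1, 0.1] [0.474, 0.009, 0.134]
(2, 19, 6) [-1.5, -1.1, 1.3] [-0.1, -0.1, 0.1] [0.483, 0.015, 0.134]
(11, 18, 6) [-0.8, -1.0, 0.7] [-0.1, -0.1, 0.1] [0.492, 0.012, 0.134]
(18, 11, 6) [-0.3, -0.3, 0.2] [-0.1, -0.1, 0.1] [0.498, 0.004, 0.134]
```

View pics/c2.png

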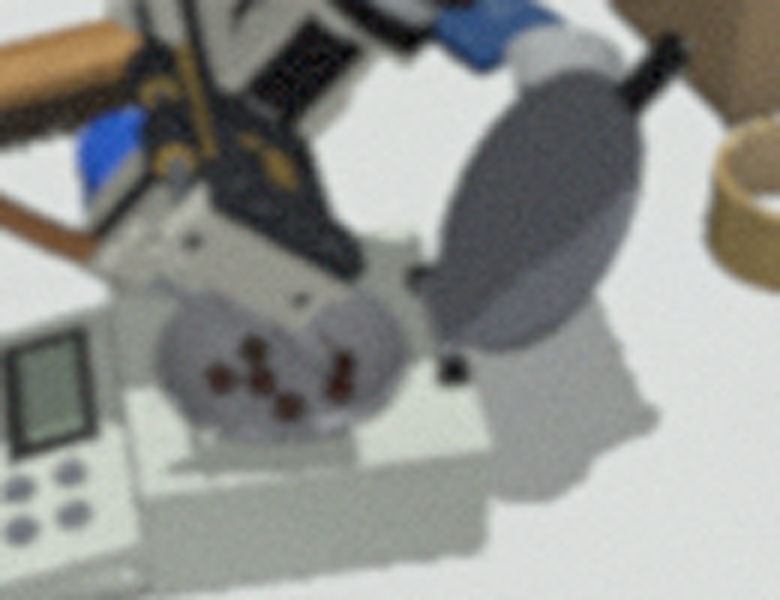

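```bash
python3 -m creep '[[[-0.6,0.4,0.5,0,0,0,-1],[-1.2,0.8,1,0,0,0,-1],[-1.8,1,1.6,0,0,0,-1],[-2.2,0.4,2,0,0,0,-1],[-2.1,-0.4,1.8,0,0,0,-1],[-1.5,-1.1,1.3,0,0,0,-1],[-0.8,-1,0.7,0,0,0,-1],[-0.3,-0.3,0.2,0,0,0,-1]]]'
python3 - <<'E'
from h import *
print(tipnow())
t,R,s=tool();print(s['contact_force'])
tiprel([(21,4,6),(21,-5,6),(17,-12,6),(10,-18,6),(2,-19,6),(-5,-13,6),(-9,-4,6),(-9,5,6)])
E
```

```text
time: 22.4
tool_pos: [0.4981, 0.0055, 0.1347]
tool_rot: [-3.138, 0.731, -0.153]
contact_force: [0.0, -0.3, -1.4]
opening: 0.0146
[18.4 12.7  6.5]
[ 0.02610178 -0.29297668 -1.36305556]
(21, 4, 6) [0.2, 0.8, -0.2] [-0.0, -0.1, 0.2] [0.5, -0.003, 0.134]
(21, -5, 6) [0.2, 1.7, -0.2] [-0.0, -0.1, 0.2] [0.498, -0.012, 0.134]
(17, -12, 6) [-0.1, 2.4, 0.1] [-0.0, -0.1, 0.2] [0.493, -0.018, 0.134]
(10, -18, 6) [-0.6, 3.0, 0.6] [-0.0, -0.1, 0.2] [0.485, -0.023, 0.134]
(2, -19, 6) [-1.2, 3.1, 1.1] [-0.0, -0.1, 0.2] [0.477, -0.023, 0.134]
(-5, -13, 6) [-1.7, 2.5, 1.6] [-0.0, -0.1, 0.2] [0.471, -0.016, 0.134]
(-9, -4, 6) [-2.0, 1.6, 1.8] [-0.0, -0.1, 0.2] [0.469, -0.006, 0.134]
(-9, 5, 6) [-2.0, 0.7, 1.8] [-0.0, -0.1, 0.2] [0.47, 0.003, 0.134]
```

```bash
python3 -m creep '[[[0.2,0.8,-0.2,0,0,0,-1],[0.2,1.7,-0.2,0,0,0,-1],[-0.1,2.4,0.1,0,0,0,-1],[-0.6,3,0.6,0,0,0,-1],[-1.2,3.1,1.1,0,0,0,-1],[-1.7,2.5,1.6,0,0,0,-1],[-2,1.6,1.8,0,0,0,-1],[-2,0.7,1.8,0,0,0,-1]]]'
python3 - <<'E'
from h import *
save("side","c3",(200,150,330,250),6)
print(tipnow())
t,R,s=tool();print(s['contact_force'])
tiprel([(-4,14,6),(4,18,6),(11,14,6),(16,6,6),(18,-3,6),(14,-12,6),(6,-18,6),(-2,-16,6)])
E
```

```text
time: 23.2
tool_pos: [0.47, 0.0041, 0.1349]
tool_rot: [-3.138, 0.731, -0.152]
contact_force: [0.6, -0.2, 0.1]
opening: 0.0141
[-8.9  8.5  6.6]
[0.72738436 0.73113215 0.09622058]
(-4, 14, 6) [0.4, -0.6, -0.3] [-0.0, -0.1, 0.3] [0.476, 0.011, 0.134]
(4, 18, 6) [1.0, -1.0, -0.8] [-0.0, -0.1, 0.3] [0.485, 0.013, 0.134]
(11, 14, 6) [1.5, -0.6, -1.3] [-0.0, -0.1, 0.3] [0.491, 0.008, 0.134]
(16, 6, 6) [1.9, 0.2, -1.6] [-0.0, -0.1, 0.3] [0.495, -0.0, 0.134]
(18, -3, 6) [2.0, 1.1, -1.8] [-0.0, -0.1, 0.3] [0.496, -0.01, 0.134]
(14, -12, 6) [1.7, 2.0, -1.5] [-0.0, -0.1, 0.3] [0.49, -0.018, 0.134]
(6, -18, 6) [1.1, 2.6, -1.0] [-0.0, -0.1, 0.3] [0.481, -0.023, 0.134]
(-2, -16, 6) [0.5, 2.4, -0.4] [-0.0, -0.1, 0.3] [0.474, -0.019, 0.134]
```

View pics/c3.png

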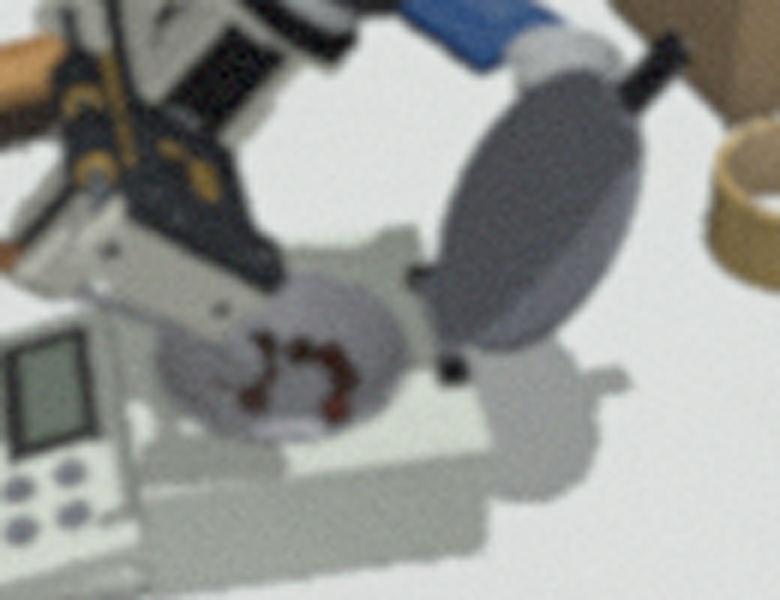

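All the cherries are in the cell, spread in an arc from (255,395) to (340,405). One more sweep, plus a gather stroke.

```bash
python3 -m creep '[[[0.4,-0.6,-0.3,0,0,0,-1],[1,-1,-0.8,0,0,0,-1],[1.5,-0.6,-1.3,0,0,0,-1],[1.9,0.2,-1.6,0,0,0,-1],[2,1.1,-1.8,0,0,0,-1],[1.7,2,-1.5,0,0,0,-1],[1.1,2.6,-1,0,0,0,-1],[0.5,2.4,-0.4,0,0,0,-1]]]'
python3 - <<'E'
from h import *
print(tipnow())
t,R,s=tool();print(s['contact_force'])
tiprel([(2,-6,6),(4,4,6),(4,14,6),(12,18,6),(20,8,6),(22,-4,6),(12,-4,6),(0,0,6)])
E
```

```text
time: 24.05
tool_pos: [0.4719, -0.0204, 0.134]
tool_rot: [-3.137, 0.732, -0.152]
contact_force: [-0.9, 0.5, -0.5]
opening: 0.0143
[ -3.5 -17.    5.8]
[-0.89014524  0.46061637 -0.53955317]
(2, -6, 6) [0.4, -1.1, -0.4] [-0.1, -0.1, 0.2] [0.479, -0.01, 0.134]
(4, 4, 6) [0.6, -2.1, -0.5] [-0.1, -0.1, 0.2] [0.483, -0.0, 0.134]
(4, 14, 6) [0.6, -3.1, -0.5] [-0.1, -0.1, 0.2] [0.484, 0.009, 0.134]
(12, 18, 6) [1.2, -3.5, -1.1] [-0.1, -0.1, 0.2] [0.493, 0.012, 0.134]
(20, 8, 6) [1.7, -2.5, -1.6] [-0.1, -0.1, 0.2] [0.499, 0.001, 0.134]
(22, -4, 6) [1.9, -1.3, -1.7] [-0.1, -0.1, 0.2] [0.499, -0.011, 0.134]
(12, -4, 6) [1.1, -1.3, -1.1] [-0.1, -0.1, 0.2] [0.489, -0.01, 0.134]
(0, 0, 6) [0.3, -1.7, -0.3] [-0.1, -0.1, 0.2] [0.478, -0.004, 0.134]
```

```bash
python3 -m creep '[[[0.4,-1.1,-0.4,0,0,0,-1],[0.6,-2.1,-0.5,0,0,0,-1],[0.6,-3.1,-0.5,0,0,0,-1],[1.2,-3.5,-1.1,0,0,0,-1],[1.7,-2.5,-1.6,0,0,0,-1],[1.9,-1.3,-1.7,0,0,0,-1],[1.1,-1.3,-1.1,0,0,0,-1],[0.3,-1.7,-0.3,0,0,0,-1]]]'
python3 - <<'E'
from h import *
save("side","c4",(200,150,330,250),6)
print(tipnow())
t,R,s=tool();print(s['contact_force'])
tiprel([(-4,0,14),(-8,0,24),(-14,0,40),(-25,0,60),(-45,0,90),(-60,0,100)])
E
```

```text
time: 24.85
tool_pos: [0.4788, -0.0061, 0.1341]
tool_rot: [-3.138, 0.731, -0.155]
contact_force: [0.3, -0.0, 0.3]
opening: 0.0141
[-0.9 -0.8  5.8]
[ 0.38187956  1.05038305 -0.05504869]
(-4, 0, 14) [-0.8, -0.1, -0.4] [-0.1, 0.0, 0.1] [0.474, -0.003, 0.142]
(-8, 0, 24) [-1.7, -0.1, -0.9] [-0.1, 0.0, 0.1] [0.47, -0.003, 0.152]
(-14, 0, 40) [-3.3, -0.1, -1.7] [-0.1, 0.0, 0.1] [0.464, -0.002, 0.168]
(-25, 0, 60) [-5.4, -0.1, -2.4] [-0.1, 0.0, 0.1] [0.454, 0.0, 0.188]
(-45, 0, 90) [-8.9, -0.1, -3.3] [-0.1, 0.0, 0.1] [0.434, 0.003, 0.218]
(-60, 0, 100) [-10.7, -0.2, -3.0] [-0.1, 0.0, 0.1] [0.419, 0.006, 0.228]
```

View pics/c4.png

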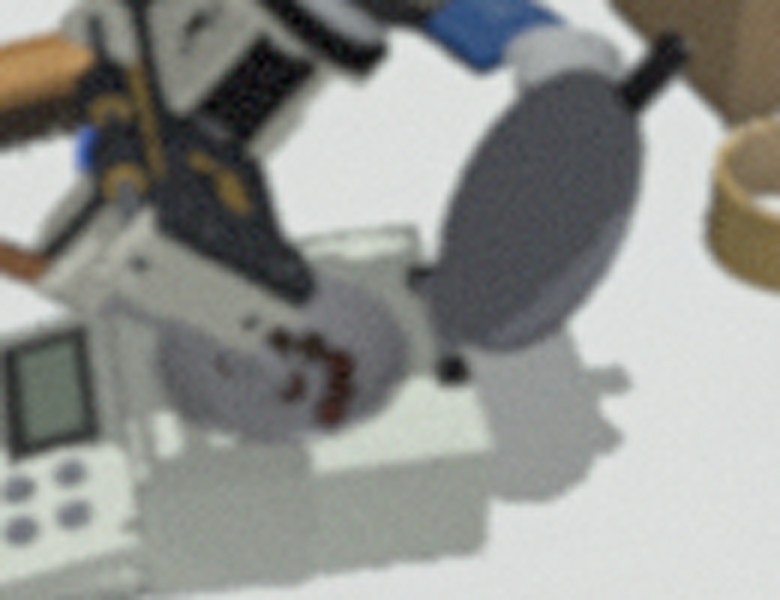

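Most of the cherries are at (280–350, 340–415), and one is half-hidden behind the spoon at (222,362). Raising the spoon a little to check the bowl is empty.

```bash
python3 -m creep '[[[-0.4,0,-0.2,0,0,0,-1],[-0.8,-0.1,-0.4,0,0,0,-1],[-1.2,-0.1,-0.6,0,0,0,-1],[-1.7,-0.1,-0.9,0,0,0,-1],[-2.2,-0.1,-1.2,0,0,0,-1],[-2.7,-0.1,-1.4,0,0,0,-1],[-2.7,-0.1,-1.4,0,0,0,-1]]]'
python3 - <<'E'
from h import *
save("side","c5",(200,150,330,250),6)
t,R,s=tool();print(tipnow(),((proj("side",t+R@TIP)-[200,150])*6),s['contact_force'])
print(len(robot.look_for("side","cherry1_center")),[(round(r['score'],2),((proj("side",world("side",r['centre']))-[200,150])*6).round().tolist()) for r in robot.look_for("side","cherry1_center")])
E
```

```text
time: 25.6
tool_pos: [0.4668, -0.0022, 0.1635]
tool_rot: [-3.137, 0.732, -0.154]
contact_force: [-0.6, 0.3, -1.3]
opening: 0.0147
[-11.5   0.1  34.8] [253.88805513 342.16640975] [-0.26925147 -0.0185679  -0.53022947]
0 []
```

View pics/c5.png

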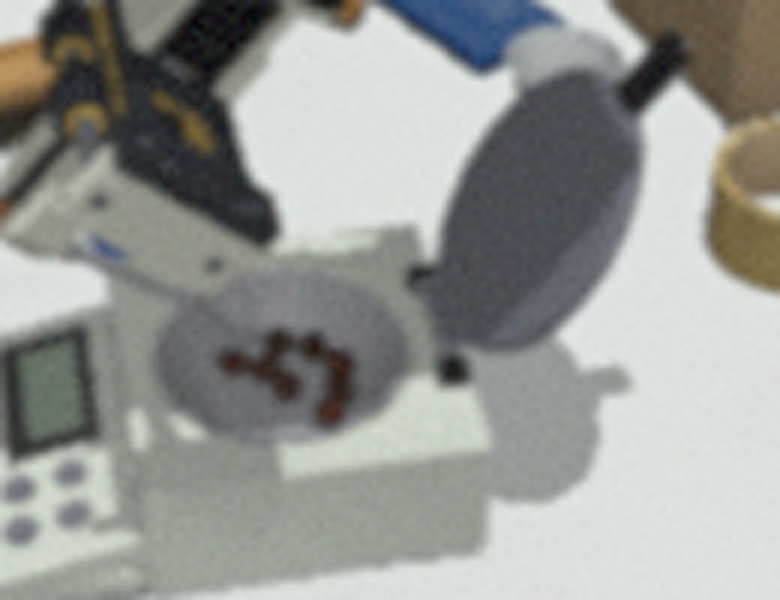

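Run:
```python
from h import *
w0=np.load("ch0.npy")
def q(px):
    w=np.array([plane("side",(200+u/6-.4,150+v/6-.4),.0455) for u,v in px]); d=w-CELL
    m=np.c_[d@MX,d@MY]*1000; print(m.round().tolist())
    D=np.linalg.norm(w0[:,None,:2]-w[None,:,:2],axis=2)*1000; print("start spots: nearest now",D.min(1).round(1),"n within 13",(D<13).sum(1))
q([(232,362),(260,370),(287,385),(278,342),(314,347),(343,365),(343,387),(330,410)])
q([(222,380),(262,380),(254,352),(290,405),(344,365),(340,387)]) # c2, 6 visible
```

```text
[[-20.0, 21.0], [-9.0, 13.0], [2.0, 0.0], [3.0, 30.0], [18.0, 23.0], [29.0, 9.0], [26.0, -6.0], [18.0, -19.0]]
start spots: nearest now [10.7  8.2 17.6 19.8 12.2  6.2 10.7  0.5] n within 13 [2 2 0 0 1 2 2 1]
[[-27.0, 10.0], [-9.0, 6.0], [-9.0, 25.0], [1.0, -13.0], [30.0, 8.0], [25.0, -6.0]]
start spots: nearest now [11.1 11.   4.7 15.5  8.9  6.6 19.3 11.4] n within 13 [2 1 1 0 2 2 0 1]
```

I can't tell the cherries apart in the pictures, so this check is not conclusive by itself. There is plenty of time, so I'll stir more, entering at the empty spot near mx=-12, my=-8.

Run:
```python
from h import *
tiprel([(-13,-10,30),(-11,-12,18),(-9,-12,8),(-8,-8,6),(-8,2,6),(-5,12,6),(4,19,6),(13,16,6)])
```

```text
(-13, -10, 30) [0.2, 1.0, 0.4] [-0.1, 0.0, 0.1] [0.464, -0.012, 0.158]
(-11, -12, 18) [1.1, 1.2, 1.2] [-0.1, 0.0, 0.1] [0.465, -0.014, 0.146]
(-9, -12, 8) [1.9, 1.2, 1.8] [-0.1, 0.0, 0.1] [0.467, -0.014, 0.136]
(-8, -8, 6) [2.2, 0.8, 1.9] [-0.1, 0.0, 0.1] [0.469, -0.01, 0.134]
(-8, 2, 6) [2.2, -0.2, 1.9] [-0.1, 0.0, 0.1] [0.471, -0.001, 0.134]
(-5, 12, 6) [2.4, -1.2, 1.7] [-0.1, 0.0, 0.1] [0.475, 0.009, 0.134]
(4, 19, 6) [3.1, -1.9, 1.1] [-0.1, 0.0, 0.1] [0.485, 0.014, 0.134]
(13, 16, 6) [3.7, -1.6, 0.5] [-0.1, 0.0, 0.1] [0.494, 0.01, 0.134]
```

```bash
python3 -m creep '[[[0.2,1,0.4,0,0,0,-1],[1.1,1.2,1.2,0,0,0,-1],[1.9,1.2,1.8,0,0,0,-1],[2.2,0.8,1.9,0,0,0,-1],[2.2,-0.2,1.9,0,0,0,-1],[2.4,-1.2,1.7,0,0,0,-1],[3.1,-1.9,1.1,0,0,0,-1],[3.7,-1.6,0.5,0,0,0,-1]]]'
python3 - <<'E'
from h import *
save("side","c6",(200,150,330,250),6)
print(tipnow(),tool()[2]['contact_force'])
tiprel([(19,9,6),(22,0,6),(20,-9,6),(13,-17,6),(4,-19,6),(-4,-14,6),(-9,-5,6),(-9,5,6)])
E
```

```text
time: 26.55
tool_pos: [0.4937, 0.0117, 0.1351]
tool_rot: [-3.136, 0.732, -0.15]
contact_force: [0.0, 0.3, 2.5]
opening: 0.0145
[14.5 16.8  6.7] [-0.01138083 -0.85098155  2.9721113 ]
(19, 9, 6) [0.4, 0.7, -0.3] [-0.0, -0.1, 0.2] [0.498, 0.002, 0.134]
(22, 0, 6) [0.6, 1.6, -0.5] [-0.0, -0.1, 0.2] [0.5, -0.007, 0.134]
(20, -9, 6) [0.4, 2.5, -0.4] [-0.0, -0.1, 0.2] [0.497, -0.016, 0.134]
(13, -17, 6) [-0.1, 3.3, 0.1] [-0.0, -0.1, 0.2] [0.488, -0.023, 0.134]
(4, -19, 6) [-0.7, 3.5, 0.7] [-0.0, -0.1, 0.2] [0.479, -0.023, 0.134]
(-4, -14, 6) [-1.3, 3.0, 1.3] [-0.0, -0.1, 0.2] [0.472, -0.017, 0.134]
(-9, -5, 6) [-1.7, 2.1, 1.6] [-0.0, -0.1, 0.2] [0.469, -0.007, 0.134]
(-9, 5, 6) [-1.7, 1.1, 1.6] [-0.0, -0.1, 0.2] [0.47, 0.003, 0.134]
```

View pics/c6.png

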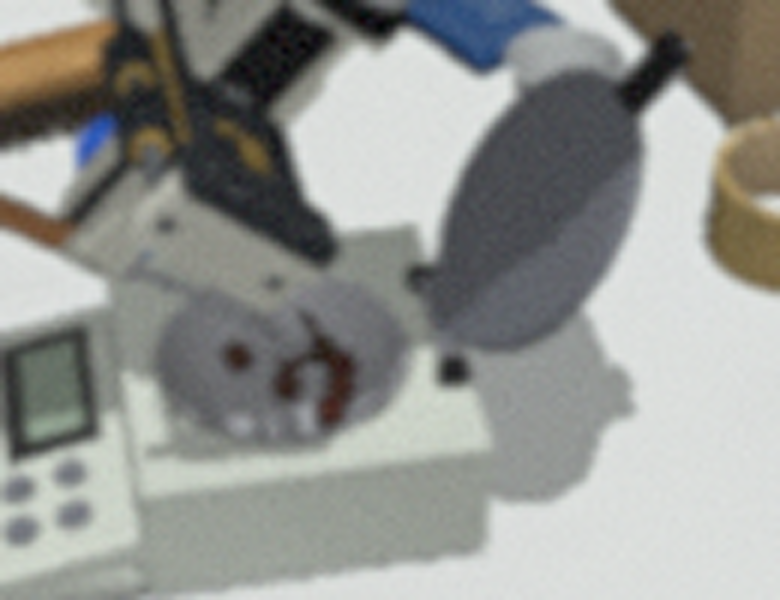

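The cherries are mixing, one at (237,356) and the rest at (280–350, 340–415), and none are out of the cell. Sweeping round again.

```bash
python3 -m creep '[[[0.4,0.7,-0.3,0,0,0,-1],[0.6,1.6,-0.5,0,0,0,-1],[0.4,2.5,-0.4,0,0,0,-1],[-0.1,3.3,0.1,0,0,0,-1],[-0.7,3.5,0.7,0,0,0,-1],[-1.3,3,1.3,0,0,0,-1],[-1.7,2.1,1.6,0,0,0,-1],[-1.7,1.1,1.6,0,0,0,-1]]]'
python3 - <<'E'
from h import *
print(tipnow(),tool()[2]['contact_force'])
tiprel([(-4,14,6),(4,19,6),(13,16,6),(19,9,6),(22,0,6),(20,-9,6),(12,-17,6),(3,-18,6)])
E
```

```text
time: 27.4
tool_pos: [0.4694, 0.0037, 0.1344]
tool_rot: [-3.137, 0.731, -0.152]
contact_force: [0.4, -0.4, -1.7]
opening: 0.0144
[-9.7  6.5  6.3] [ 0.43113269 -0.36288305 -1.65919538]
(-4, 14, 6) [0.4, -0.8, -0.4] [-0.1, -0.1, 0.2] [0.476, 0.011, 0.134]
(4, 19, 6) [1.0, -1.3, -0.9] [-0.1, -0.1, 0.2] [0.485, 0.014, 0.134]
(13, 16, 6) [1.7, -1.0, -1.5] [-0.1, -0.1, 0.2] [0.494, 0.01, 0.134]
(19, 9, 6) [2.2, -0.3, -1.9] [-0.1, -0.1, 0.2] [0.498, 0.002, 0.134]
(22, 0, 6) [2.4, 0.6, -2.1] [-0.1, -0.1, 0.2] [0.5, -0.007, 0.134]
(20, -9, 6) [2.2, 1.5, -2.0] [-0.1, -0.1, 0.2] [0.497, -0.016, 0.134]
(12, -17, 6) [1.6, 2.3, -1.5] [-0.1, -0.1, 0.2] [0.487, -0.022, 0.134]
(3, -18, 6) [1.0, 2.4, -0.9] [-0.1, -0.1, 0.2] [0.478, -0.022, 0.134]
```

```bash
python3 -m creep '[[[0.4,-0.8,-0.4,0,0,0,-1],[1,-1.3,-0.9,0,0,0,-1],[1.7,-1,-1.5,0,0,0,-1],[2.2,-0.3,-1.9,0,0,0,-1],[2.4,0.6,-2.1,0,0,0,-1],[2.2,1.5,-2,0,0,0,-1],[1.6,2.3,-1.5,0,0,0,-1],[1,2.4,-0.9,0,0,0,-1]]]'
python3 - <<'E'
from h import *
save("side","c7",(200,150,330,250),6)
print(tipnow(),tool()[2]['contact_force'])
tiprel([(-4,-14,6),(-9,-4,6),(-9,6,6),(-4,14,6),(4,19,6),(13,16,6),(10,6,6),(0,0,6)])
E
```

```text
time: 28.2
tool_pos: [0.4785, -0.0238, 0.1343]
tool_rot: [-3.138, 0.731, -0.154]
contact_force: [0.1, -0.4, 2.0]
opening: 0.0141
[  2.3 -19.1   6.1] [ 1.61699199 -0.39383088  1.5981602 ]
(-4, -14, 6) [-0.5, -0.5, 0.4] [-0.1, -0.0, 0.1] [0.472, -0.017, 0.134]
(-9, -4, 6) [-0.8, -1.5, 0.8] [-0.1, -0.0, 0.1] [0.469, -0.006, 0.134]
(-9, 6, 6) [-0.8, -2.5, 0.8] [-0.1, -0.0, 0.1] [0.47, 0.004, 0.134]
(-4, 14, 6) [-0.5, -3.3, 0.4] [-0.1, -0.0, 0.1] [0.476, 0.011, 0.134]
(4, 19, 6) [0.1, -3.8, -0.1] [-0.1, -0.0, 0.1] [0.485, 0.014, 0.134]
(13, 16, 6) [0.8, -3.5, -0.7] [-0.1, -0.0, 0.1] [0.494, 0.01, 0.134]
(10, 6, 6) [0.6, -2.5, -0.5] [-0.1, -0.0, 0.1] [0.489, 0.001, 0.134]
(0, 0, 6) [-0.2, -1.9, 0.2] [-0.1, -0.0, 0.1] [0.478, -0.004, 0.134]
```

View pics/c7.png

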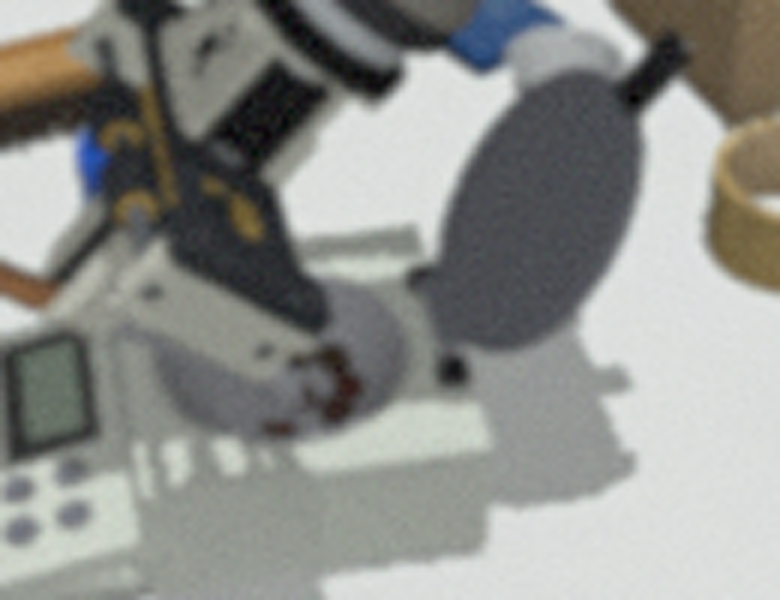

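The cherries cluster on the hinge side, (270–350, 345–430). One last sweep, then out.

```bash
python3 -m creep '[[[-0.5,-0.5,0.4,0,0,0,-1],[-0.8,-1.5,0.8,0,0,0,-1],[-0.8,-2.5,0.8,0,0,0,-1],[-0.5,-3.3,0.4,0,0,0,-1],[0.1,-3.8,-0.1,0,0,0,-1],[0.8,-3.5,-0.7,0,0,0,-1],[0.6,-2.5,-0.5,0,0,0,-1],[-0.2,-1.9,0.2,0,0,0,-1]]]'
python3 - <<'E'
from h import *
print(tipnow(),tool()[2]['contact_force'])
tiprel([(-2,0,10),(-5,0,18),(-9,0,26),(-11,0,34)])
E
```

```text
time: 29.05
tool_pos: [0.4785, -0.0049, 0.1337]
tool_rot: [-3.138, 0.731, -0.154]
contact_force: [1.9, -1.1, 3.2]
opening: 0.0143
[ 0.6 -0.7  5.5] [ 1.88861632 -1.05547107  3.21146672]
(-2, 0, 10) [-0.5, -0.1, -0.2] [-0.1, -0.1, 0.1] [0.476, -0.003, 0.138]
(-5, 0, 18) [-1.2, -0.1, -0.6] [-0.1, -0.1, 0.1] [0.473, -0.003, 0.146]
(-9, 0, 26) [-2.1, -0.1, -0.9] [-0.1, -0.1, 0.1] [0.469, -0.002, 0.154]
(-11, 0, 34) [-2.8, -0.1, -1.4] [-0.1, -0.1, 0.1] [0.467, -0.002, 0.162]
```

```bash
python3 -m creep '[[[-0.3,-0.1,-0.1,0,0,0,-1],[-0.6,-0.1,-0.3,0,0,0,-1],[-1.2,-0.1,-0.6,0,0,0,-1],[-1.7,-0.1,-0.8,0,0,0,-1],[-2.1,-0.1,-0.9,0,0,0,-1],[-2.8,-0.1,-1.4,0,0,0,-1],[-2.8,-0.1,-1.4,0,0,0,-1]]]'
python3 - <<'E'
from h import *
save("side","c8",(200,150,330,250),6)
t,R,s=tool();print(tipnow(),((proj("side",t+R@TIP)-[200,150])*6))
tiprel([(-13,0,45),(-20,0,65),(-35,0,90),(-50,0,110)])
E
```

```text
time: 29.75
tool_pos: [0.4675, -0.0021, 0.1639]
tool_rot: [-3.138, 0.729, -0.154]
contact_force: [1.0, -0.2, -0.7]
opening: 0.0145
[-10.5   0.3  35.4] [255.86118241 340.48118548]
(-13, 0, 45) [-0.8, -0.0, -0.6] [-0.1, -0.2, 0.1] [0.465, -0.002, 0.173]
(-20, 0, 65) [-2.7, -0.0, -1.6] [-0.1, -0.2, 0.1] [0.458, -0.001, 0.193]
(-35, 0, 90) [-5.5, -0.0, -2.5] [-0.1, -0.2, 0.1] [0.444, 0.002, 0.218]
(-50, 0, 110) [-7.9, -0.0, -3.0] [-0.1, -0.2, 0.1] [0.429, 0.004, 0.238]
```

View pics/c8.png

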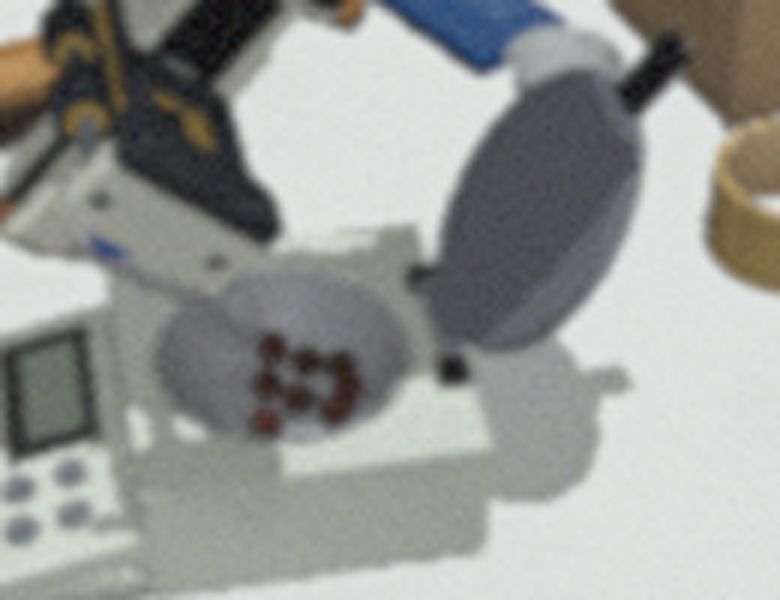

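I count eight cherries, at (270,347), (305,360), (342,363), (266,385), (299,398), (345,385), (333,408) and (264,420). The first lies close to the lip in the picture, so I'll raise more and see whether it stays.

```bash
python3 -m creep '[[[-0.4,0,-0.3,0,0,0,-1],[-0.8,0,-0.6,0,0,0,-1],[-1.8,0,-1.1,0,0,0,-1],[-2.7,0,-1.6,0,0,0,-1],[-4,0,-2.1,0,0,0,-1],[-5.5,0,-2.5,0,0,0,-1],[-7.9,0,-3,0,0,0,-1],[-7.9,0,-3,0,0,0,-1]]]'
python3 - <<'E'
from h import *
save("side","c9",(170,120,330,250),5)
print(tipnow())
print(rel([.47,-.2525,.238],down(-.183,np.radians(42))))
E
```

```text
time: 30.6
tool_pos: [0.4283, 0.004, 0.2413]
tool_rot: [-3.138, 0.725, -0.154]
contact_force: [1.1, -0.1, -1.2]
opening: 0.0144
[-4.940e+01  1.000e-01  1.122e+02]
([6.11, 24.68, -5.26], [0.9, -0.4, 1.2])
```

View pics/c9.png

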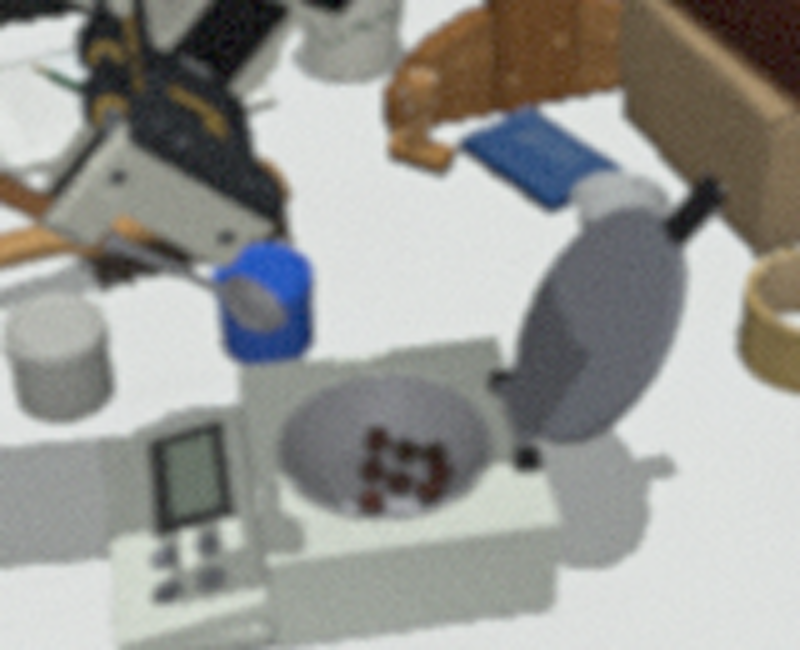

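The bowl at (255,300) is empty, and all eight cherries remain in the dish. The tin and lid are fine. Moving to lay the spoon down where it was.

```bash
python3 -m creep '[[[1,4,-1,0,0,0,-1],[3,8,-3,0,0,0,-1],[4,13,-4,0,0,0,-1],[6.1,17,-5.3,0.9,0,1.2,-1],[6.1,21,-5.3,0.9,0,1.2,-1],[6.1,24.7,-5.3,0.9,0,1.2,-1],[6.1,24.7,-5.3,0.9,0,1.2,-1],[6.1,24.7,-5.3,0.9,0,1.2,-1]]]'
python3 - <<'E'
from h import *
print(rel([.475,-.2535,.12],down(-.183)))
E
```

```text
time: 31.45
tool_pos: [0.47, -0.2532, 0.2373]
tool_rot: [-3.14, 0.727, -0.183]
contact_force: [0.4, 0.1, -1.3]
opening: 0.0148
([8.17, -0.05, 8.43], [-0.1, 41.7, -0.0])
```

```bash
python3 -m creep '[[[0,0,0,0,8,0,-1],[1,0,1,0,16,0,-1],[3,0,3,0,24,0,-1],[5,0,5,0,32,0,-1],[7,0,7,0,40,0,-1],[8.2,0,8.4,0,41.7,0,-1],[8.2,0,8.4,0,41.7,0,-1],[8.2,0,8.4,0,41.7,0,-1]]]'
python3 - <<'E'
from h import *
save("side","d1",(190,180,350,320),4)
t,R,s=tool();print(((proj("side",t+R@TIP)-[190,180])*4))
print(rel([.475,-.2535,.0185],down(-.183)))
E
```

```text
time: 32.25
tool_pos: [0.4759, -0.2533, 0.1207]
tool_rot: [-3.14, 0.0, -0.183]
contact_force: [-0.4, 0.4, -0.2]
opening: 0.0146
[447.05864688 342.12399861]
([-0.17, -0.0, 10.26], [-0.0, -0.1, 0.0])
```

View pics/d1.png

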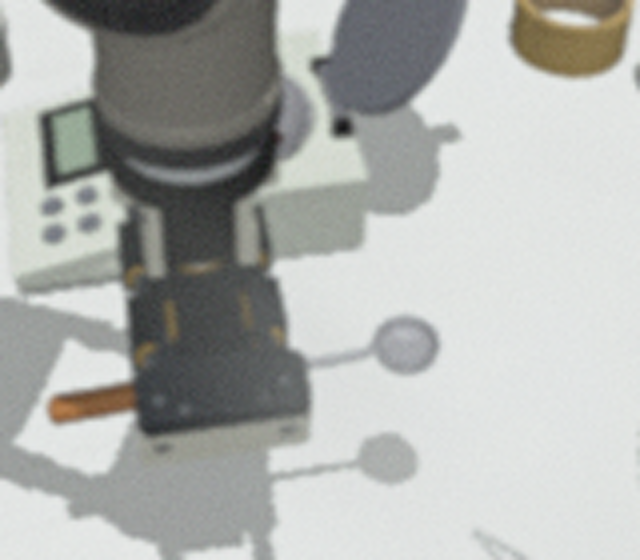

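The spoon is level, with its tip at (440,343) against a prediction of (447,342). Lowering it.

```bash
python3 -m creep '[[[0,0,4,0,0,0,-1],[0,0,7.5,0,0,0,-1],[0,0,9,0,0,0,-1],[0,0,9.8,0,0,0,-1],[0,0,10.1,0,0,0,-1],[0,0,10.2,0,0,0,-1],[0,0,10.3,0,0,0,-1],[0,0,10.3,0,0,0,-1]]]'
```

```text
time: 33.1
tool_pos: [0.4776, -0.2542, 0.0193]
tool_rot: [3.142, -0.004, -0.183]
contact_force: [1.4, 1.9, 4.1]
opening: 0.0143
```

```bash
python3 -m creep '[[[0,0,0.15,0,0,0,-1],[0,0,0.2,0,0,0,-1],[0,0,0.2,0,0,0,-1]]]'
```

```text
time: 33.4
tool_pos: [0.4778, -0.2544, 0.0176]
tool_rot: [3.141, -0.004, -0.183]
contact_force: [0.3, 1.8, 4.6]
opening: 0.0146
```

```bash
python3 -m creep '[[[0,0,0,0,0,0,-0.2],[0,0,0,0,0,0,-0.2],[0,0,0,0,0,0,-0.2],[0,0,0,0,0,0,-0.2],[0,0,-2,0,0,0,-0.2],[0,0,-6,0,0,0,-0.2],[0,0,-11,0,0,0,-0.2],[0,0,-16,0,0,0,-0.2]]]' 10;  python3 -m creep '[[[-4,3,-4,0,0,0,-0.2],[-8,6,-5,0,0,0,-0.2],[-8,9,-5,0,0,0,-0.2],[-8,12,-5,0,0,0,-0.2],[-8,12,-5,0,0,0,-0.2],[-8,12,-5,0,0,0,-0.2]]]'
python3 - <<'E'
from h import *
save("side","d2",(140,100,340,330),3)
im=save("top","d3",(150,160,360,290),3.8)
cv2.imwrite("pics/d4.png",cv2.cvtColor(cv2.resize(im[185:235,240:290],None,fx=10,fy=10,interpolation=cv2.INTER_CUBIC),cv2.COLOR_RGB2BGR))
print(tool()[0])
E
```

```text
time: 34.2
tool_pos: [0.4767, -0.2539, 0.1789]
tool_rot: [-3.141, -0.003, -0.183]
contact_force: [1.3, -0.9, -0.4]
opening: 0.0366
time: 34.8
tool_pos: [0.3756, -0.3573, 0.2283]
tool_rot: [-3.141, -0.003, -0.184]
contact_force: [0.5, 1.2, 0.3]
opening: 0.0368
[ 0.37615073 -0.35632627  0.228326  ]
```

View pics/d2.png

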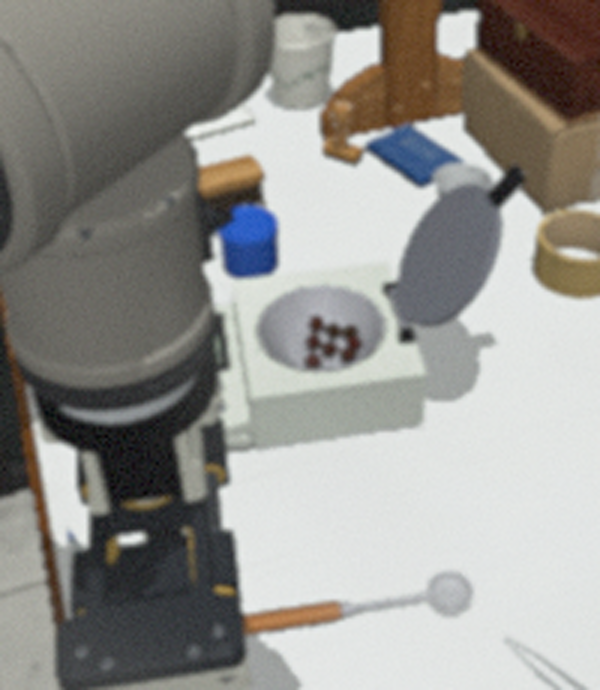

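View pics/d3.png

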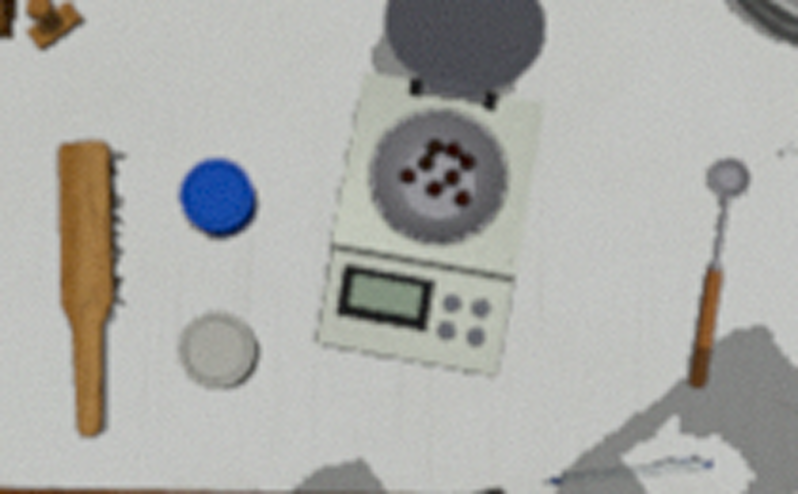

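View pics/d4.png

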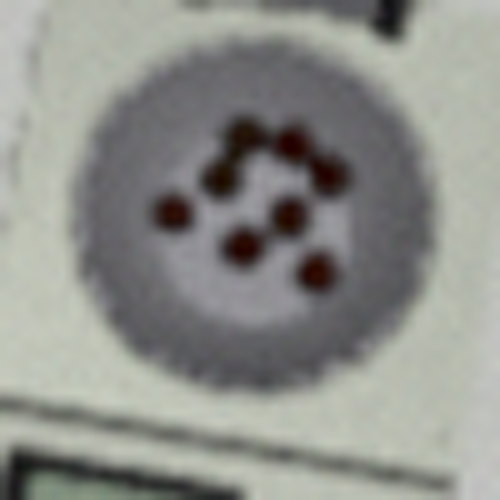

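Run:
```python
from h import *
px=[(242,133),(293,143),(330,175),(221,180),(173,214),(290,216),(243,246),(317,272)]
w=np.array([plane("top",(240+(u+.5)/10-.5,185+(v+.5)/10-.5),.0455) for u,v in px]); d=w-CELL
m=np.c_[d@MX,d@MY]*1000; print(m.round(0).tolist(), np.hypot(*m.T).max())
w0=np.load("ch0.npy"); D=np.linalg.norm(w0[:,None,:2]-w[None,:,:2],axis=2)*1000
print(D.min(1).round(1),(D<12).sum(1))
z=lambda u,v:(150+u/3.8-.4,160+v/3.8-.4)
print("tin",plane("top",z(217,348),.054),"brush mid",plane("top",z(87,290),.04))
r=robot.look_for("top","brush_center");print([world("top",x['centre']).round(3) for x in r[:1]])
r=robot.look_for("top","tin_center");print([world("top",x['centre']).round(3) for x in r[:2]])
r=robot.look_for("top","spoon_handle");print([world("top",x['centre']).round(3) for x in r[:1]])
```

```text
[[30.0, 9.0], [30.0, -7.0], [21.0, -21.0], [14.0, 13.0], [-0.0, 27.0], [6.0, -11.0], [-7.0, 3.0], [-11.0, -22.0]] 31.634761741880716
[10.8 10.   8.8 12.1 11.1 11.3  7.1  8.3] [1 2 1 0 1 1 1 1]
tin [0.42312778 0.16279425 0.054     ] brush mid [0.47054996 0.27659779 0.04      ]
[array([0.494, 0.275, 0.051])]
[array([0.551, 0.167, 0.057]), array([0.427, 0.162, 0.053])]
[array([ 0.497, -0.256,  0.012])]
```

Run:
```python
from h import *
s=robot.observe(); print(s['time'],s['contact_force']); print(robot.hand_in())
```

```text
35.05 [ 0.23062828  0.40581188 -0.16387495]
the job is handed in; nothing more can be done
None
```

The job was handed in at 35 s of the allowed 69 s. By my last pictures every part of it is done except one I could not fully confirm: how many cherries changed place.

- **Tin:** I lifted it off the lid and stood it upright on the desk to the left of the panel, at about (0.42, 0.16).
- **Lid:** I swung it open by its tab. It leans back at its stop, and I left it open.
- **Stirring:** I stirred with the spoon for about 11 s, both ways round. The wrist force stayed at about 4 N or less at every reading. All eight cherries are still in the cell, within about 32 mm of its axis.
- **Spoon:** Its bowl came out empty, and it lies flat on the desk close to where it was.
- **Brush and cup:** The brush measured within about 1 mm of its first position. I did not measure the cup again, but the arm never went near it.
- **Fingers:** They stayed well above the cherries throughout.

**Not confirmed:** The pictures do not tell one cherry from another, so I could not prove one by one that each moved more than 12 mm. At the end, seven of the eight starting spots had some cherry within 12 mm, which says nothing about whether it is the same one. I rely on the large rearrangements seen in successive pictures while stirring.

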